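# Lock up a line of wooden letters in the clamp tray

## Robot

A 6-joint arm with a two-finger parallel gripper is mounted at the origin on the work surface; the furniture and walls round the work are solid. World frame = base frame: x ahead of the robot, y to its left, z up, the work surface at z = 0. Lengths are in m, angles in rad, forces in N, time in s.
With the tool pointing down it reaches from about 0.425 to 0.95 m from the base axis. Payload 14.7 kg.
Tool frame: the origin (TCP) lies at the very end of the fingers, on their centre line; the grasp point (between the pads) lies 19 mm behind it; z points along the fingers, y is the line along which they close (so a half turn about z gives the same grasp; the last joint's range is limited). The gripper opens to 85 mm and grips with 20 to 120 N. Pads are 22 mm wide; open, the fingers measure 114 mm over their backs; the gripper's body (76 mm by 85 mm) begins 54 mm behind the grasp point. The pads swing forward as they close: fully open they stand 13 mm farther back than shut.
Start: joints at [-1.187, 0.48, 1.596, -0, 1.065, -0.047], TCP at [0.271, -0.591, 0.231] pointing down, gripper open.
Joint ranges: [-2.75, 2.75], [-0.82, 2.05], [0.23, 2.67], [-1.56, 4.7], [0.09, 2.69], [-2.92, 2.92]. Speed limits (rad/s): [1.89, 1.89, 2.39, 3.01, 3.01, 3.01].

## Interface

Orientations are given as a 3x3 rotation matrix whose columns are the frame's x, y, z axes.
In Python, from bench import get_obs, optics, bot gives the robot as it stands.
- The arm moves only by the tool arm_command, never from a script. Its argument "motion" is one flat list of numbers, 6 for each row, row after row: the shift along the tool's x, y, z as a fraction of full scale, then the turn, a rotation vector about the tool's x, y, z as a fraction of full scale. In form: [dx, dy, dz, ax, ay, az, dx, dy, dz, ax, ay, az, ...]. A call has 1 to 20 rows; each row is the pose to reach, as a shift and turn from the pose commanded when the call began, along the tool's axes at that moment, turning the shorter way round; what a row does not reach only later rows make up. Full scale, the value 1, is 300 mm for a shift and 180 degrees for a turn. A row lasts 1/10 s, in which the tool goes at most 50 mm and 8.59 degrees, less where a joint would pass 70% of its speed; a pose out of reach is approached as far as the arm can. A call with a number of a shift or a turn outside -1 to 1 is refused whole. A call with a gripper value outside its range is refused whole. "hand" is the opening, from 0 (shut) to 1 (fully open), set as the call begins (left out, the last holds). The fingers move at their own pace and stop on an object; "force" is the grip in N (left out, the last holds). Time passes only in rows, so rows that repeat a pose let the fingers close. It gives the time, the measured TCP pose, the force, the opening and the grip force at its end, in the units of the state.
- get_obs(): the state, without advancing time (a new reading comes with each control period).
- optics.camera(name): name is "scene" or "top" or "wrist"; returns a dict with "pixels" (400x640x3 uint8, blue, green, red), "range_z" (400x640 float32, m along the optical axis (not along the pixel's ray), 0 where there is no reading), "fx", "fy", "cx", "cy" (pixels), "rvec" (rotation vector, rad) and "tvec" (3), from world to camera coordinates, as OpenCV has them. Camera axes: x right, y down, z forward; pixel columns grow to the right and rows downward; lengths in m; the calibration is good to about 2 mm. The wrist camera is an equidistant fisheye: a pixel r from the principal point sees the ray r / f radians off the axis. A picture is of the moment at which its call begins.
- bot.job_done(): hands the job in; it is judged then, once.
The state is a dict: "t": time; "q": joint angles; "joint_velocities": joint speeds; "tau": joint torques, N m; "ee_pos": TCP position; "eef_rot": TCP orientation; "ft_force": force on the tool from outside, world axes, zero at the start; "moment": the same for the moment, N m; "grip_width": opening from 0.0 (shut) to 1.0 (fully open); "finger_force": force on a finger pad.
Only numpy, scipy, OpenCV 4.12 (cv2) and the standard library are available. Lean on these libraries where they do the work, as an engineer would, in place of code of your own. Each camera call takes 0.05 s, during which the arm holds its last target. There are 200 camera calls.

## Task

Make the printing line ready in the clamp tray: set the three wooden letters side by side in a row, face up and with the same edge towards you as now, the largest in the middle, the medium one to its left and the narrowest to its right, and put one short spacing block at each end of the row. Choose the two spacing blocks so that they fill the line well enough for the clamp to take up the rest, then push the clamp in by its black knob until the whole row is held tight between the stop and the clamp, square and with no gaps. Leave the stop as it is set, and leave the blocks that do not belong out of the tray.

Things in the scene. Friction and masses are not known exactly. Their poses are not given: they have to be found in the camera images.
- tray: flat grey steel tray, fixed, 92 mm (x) by 300 mm (y); origin under its centre, x away from the robot, y to the left along the row. Floor 4 mm above the table; a lip, top 8 mm above the table, on both long sides, 72 mm apart. The row lies midway between the lips (x = 0), from the stop (left) to the clamp (right). Grip blocks with the fingertips 8 mm or more above their underside, to clear the lips
- stop_face (a point): middle of the flat face (50 mm wide, 14 mm above the table, looking to the tray's -y) of the grey stop with brass thumbscrew at the left end; top of stop 22 mm, of screw 32 mm above the table. Screwed tight, at another place on each start: the opening from it to the open clamp's face is 168 to 188 mm. Not to be moved
- clamp_face (a point): middle of the flat steel face (50 mm wide, 14 mm above the table, looking to the tray's +y) of the clamp at the right end. Fully open at the start; slides 20 mm at most towards +y, to the stop, against 3 N friction and stays where left. Its knob, an upright black post 16 mm across, stands 16 mm behind the face (to -y); free to grip from 23 to 50 mm above the table
- letter_medium: wooden printing letter, brown block with a raised dark character on top, lying face up: 52 mm (its x, near to far edge) by 42 mm wide (its y), solid to 20 mm, character to 23 mm; 30 g or so; its +x points away from the robot within 0.5 rad at the start; origin at the centre of its underside; grip it by its two ends, across its x
- letter_narrow: wooden printing letter, brown block with a raised dark character on top, lying face up: 52 mm (its x, near to far edge) by 32 mm wide (its y), solid to 20 mm, character to 23 mm; 40 g or so; its +x points away from the robot within 0.5 rad at the start; origin at the centre of its underside; grip it by its two ends, across its x
- letter_large: wooden printing letter, brown block with a raised dark character on top, lying face up: 60 mm (its x, near to far edge) by 48 mm wide (its y), solid to 20 mm, character to 23 mm; 50 g or so; its +x points away from the robot within 0.5 rad at the start; origin at the centre of its underside; grip it by its two ends, across its x
- spacer_thin: pale wooden spacing block, a plain bar 62 mm long (its x), 14 mm wide (its y), 20 mm high; origin at the centre of its underside; 10 to 40 g; grip it by its two ends, across its x
- spacer_mid: pale wooden spacing block, a plain bar 62 mm long (its x), 22 mm wide (its y), 20 mm high; origin at the centre of its underside; 10 to 40 g; grip it by its two ends, across its x
- spacer_thick: pale wooden spacing block, a plain bar 62 mm long (its x), 30 mm wide (its y), 20 mm high; origin at the centre of its underside; 10 to 40 g; grip it by its two ends, across its x
- spacer_long: look-alike: the same pale wooden bar but 98 mm long (its x), 22 mm wide, 20 mm high, too long to lie across the tray; origin at the centre of its underside; does not belong in the row
Not all that is in view belongs to the job. What is shaped like the letter_medium but green or turquoise is not meant.

How it is judged:
At the end, for the whole second after the job is handed in: Left to right in the tray: short block, medium, largest, narrowest letter, short block; flat, unturned, within 12 mm of the middle line and 0.1 rad of square; no gap over 2.5 mm along the row, stop to clamp; clamp pushed in; the third short and the long block outside; all at rest (z of letter_medium in the frame of tray between 0.002 and 0.0075 m and x of letter_medium in the frame of tray between -0.012 and 0.012 m and angle between each of letter_medium, letter_narrow, letter_large's own z axis and vertical below 0.06 rad and angle between the y axis of each of letter_medium, letter_narrow, letter_large and the y axis of tray, either way round below 0.1 rad and linear speed of each of letter_medium, letter_narrow, letter_large below 0.01 m/s and angular speed of each of letter_medium, letter_narrow, letter_large below 0.1 rad/s and z of letter_narrow in the frame of tray between 0.002 and 0.0075 m and x of letter_narrow in the frame of tray between -0.012 and 0.012 m and z of letter_large in the frame of tray between 0.002 and 0.0075 m and x of letter_large in the frame of tray between -0.012 and 0.012 m and y of letter_medium in the frame of letter_large between 0.041 and 0.0475 m and y of letter_narrow in the frame of letter_large between -0.0425 and -0.036 m and y of letter_medium in the frame of tray above 0 m and y of clamp_face in the frame of tray above -0.093 m and (x of spacer_long in the frame of tray above 0.05 m or x of spacer_long in the frame of tray below -0.05 m or y of spacer_long in the frame of tray above 0.155 m or y of spacer_long in the frame of tray below -0.155 m) and ((y of spacer_thin in the frame of letter_medium between 0.024 and 0.0305 m and y of spacer_thin in the frame of stop_face above -0.0095 m) or (y of spacer_mid in the frame of letter_medium between 0.028 and 0.0345 m and y of spacer_mid in the frame of stop_face above -0.0135 m) or (y of spacer_thick in the frame of letter_medium between 0.032 and 0.0385 m and y of spacer_thick in the frame of stop_face above -0.0175 m)) and ((y of spacer_thin in the frame of letter_narrow between -0.0255 and -0.019 m and y of spacer_thin in the frame of clamp_face below 0.0095 m) or (y of spacer_mid in the frame of letter_narrow between -0.0295 and -0.023 m and y of spacer_mid in the frame of clamp_face below 0.0135 m) or (y of spacer_thick in the frame of letter_narrow between -0.0335 and -0.027 m and y of spacer_thick in the frame of clamp_face below 0.0175 m)) and ((z of spacer_thin in the frame of tray between 0.002 and 0.0075 m and x of spacer_thin in the frame of tray between -0.012 and 0.012 m and angle between spacer_thin's own z axis and vertical below 0.06 rad and angle between the y axis of spacer_thin and the y axis of tray, either way round below 0.1 rad and linear speed of spacer_thin below 0.01 m/s and angular speed of spacer_thin below 0.1 rad/s) or (x of spacer_thin in the frame of tray above 0.05 m or x of spacer_thin in the frame of tray below -0.05 m or y of spacer_thin in the frame of tray above 0.155 m or y of spacer_thin in the frame of tray below -0.155 m)) and ((z of spacer_mid in the frame of tray between 0.002 and 0.0075 m and x of spacer_mid in the frame of tray between -0.012 and 0.012 m and angle between spacer_mid's own z axis and vertical below 0.06 rad and angle between the y axis of spacer_mid and the y axis of tray, either way round below 0.1 rad and linear speed of spacer_mid below 0.01 m/s and angular speed of spacer_mid below 0.1 rad/s) or (x of spacer_mid in the frame of tray above 0.05 m or x of spacer_mid in the frame of tray below -0.05 m or y of spacer_mid in the frame of tray above 0.155 m or y of spacer_mid in the frame of tray below -0.155 m)) and ((z of spacer_thick in the frame of tray between 0.002 and 0.0075 m and x of spacer_thick in the frame of tray between -0.012 and 0.012 m and angle between spacer_thick's own z axis and vertical below 0.06 rad and angle between the y axis of spacer_thick and the y axis of tray, either way round below 0.1 rad and linear speed of spacer_thick below 0.01 m/s and angular speed of spacer_thick below 0.1 rad/s) or (x of spacer_thick in the frame of tray above 0.05 m or x of spacer_thick in the frame of tray below -0.05 m or y of spacer_thick in the frame of tray above 0.155 m or y of spacer_thick in the frame of tray below -0.155 m))); the robot touches nothing.
It fails at once if the stop was shifted (distance of stop_face from where it was at the start of the episode above 0.004 m).
It also fails if it takes over 109 s, if anything falls off the work surface, if the arm or the gripper's body presses on something with over 40 N, if the wrist force passes 120 N, or if a joint passes its speed limit or range.

## Working session

There is one attempt and no reset: what is moved stays moved. The work goes in short steps, Python scripts to look and compute and a tool call to move; the robot and the scene stay as the last step left them, time stands still between calls to the robot, and variables do not carry over. Pictures are saved under pics/ and viewed, at most 14 in all, crops included, and the job is handed in when it is done.

Besides the shell and the picture viewer there is one more tool, called after "Emit:" by a JSON object that holds its "op" and its "data". arm_command: Moves the arm, as the interface text tells. Its arguments: {"type":"object","properties":{"motion":{"type":"array","items":{"type":"number"}},"hand":{"type":"number"},"force":{"type":"number"}},"required":["motion"]}

```bash
mkdir -p pics; ls; cat > h.py <<'E'
import numpy as np, cv2
from bench import get_obs, optics, bot
def cam(n):
    c=optics.camera(n); R=cv2.Rodrigues(np.array(c["rvec"],float))[0]; c["R"]=R; c["t"]=np.array(c["tvec"],float).ravel(); return c
def ray(c,u,v,z):
    "pixel -> world at height z (pinhole)"
    d=c["R"].T@np.array([(u-c["cx"])/c["fx"],(v-c["cy"])/c["fy"],1]); o=-c["R"].T@c["t"]
    return o+d*(z-o[2])/d[2]
def cloud(c):
    v,u=np.mgrid[:400,:640]; Z=c["range_z"]
    P=np.stack([(u-c["cx"])/c["fx"]*Z,(v-c["cy"])/c["fy"]*Z,Z],-1)
    W=(P-c["t"])@c["R"]; W[Z==0]=np.nan; return W
E
python3 - <<'E'
from h import *
for n in("top","scene"):
    c=cam(n); cv2.imwrite(f"pics/{n}0.png",c["pixels"]); print(n,c["fx"],c["cx"],c["cy"],-c["R"].T@c["t"],c["R"][2],c["R"][0])
    np.savez(n+"0.npz",W=cloud(c),**{k:c[k] for k in("pixels","R","t","fx","fy","cx","cy")})
s=get_obs();print(s["t"],s["ee_pos"],s["eef_rot"],s["ft_force"],s["grip_width"])
E
```

```text
pics
top 384.27961778149705 323.2830783107037 193.58747103504666 [ 0.46247363 -0.04574583  1.07689673] [ 0.0630266  -0.01835334 -0.99784308] [ 0.02349507 -0.9995265   0.01986831]
scene 381.64091253716396 329.2466160494672 196.1194359576444 [-0.07302323 -0.96873188  0.50474636] [ 0.52390056  0.76007098 -0.38447406] [ 0.82425653 -0.56620357  0.00383265]
0.1 [ 0.27132024 -0.59024079  0.23072383] [[ 9.08607636e-01  4.17650527e-01 -4.48656866e-04]
 [ 4.17650768e-01 -9.08607057e-01  1.02578529e-03]
 [ 2.07669736e-05 -1.11941823e-03 -9.99999373e-01]] [-0.26734273  0.9025127   0.64085814] 0.9991122334977137
```

View pics/top0.png

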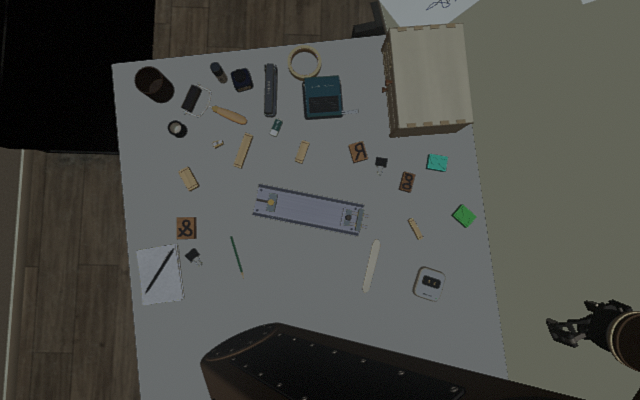

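View pics/scene0.png

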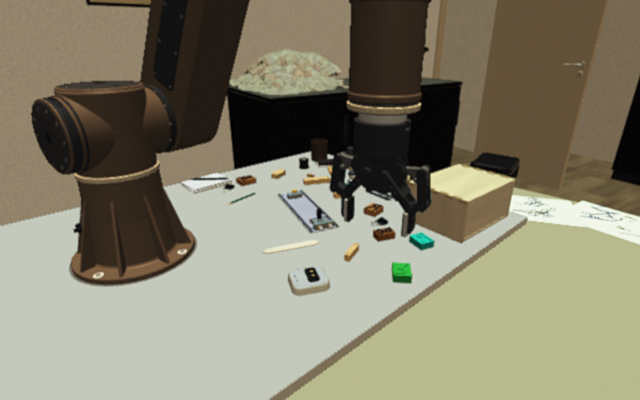

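The top view shows the tray at about (308,209). The letters are near (358,152), (407,182) and (186,228), and the pale bars near (243,150) (long), (302,152), (189,179) and (415,228). I'll measure them by segmentation and check with a crop.

```bash
cat >> h.py <<'E'
def load(f): return dict(np.load(f))
def seg(c,box,zt,mask=None):
    "min-area rect of the block in box, edges at height zt, subpixel by upsampled saturation + Otsu"
    u0,v0,u1,v1=box; k=8
    im=cv2.resize(c["pixels"][v0:v1,u0:u1],None,fx=k,fy=k,interpolation=cv2.INTER_CUBIC)
    s=cv2.cvtColor(im,cv2.COLOR_BGR2HSV)[...,1]
    _,m=cv2.threshold(s,0,255,cv2.THRESH_OTSU)
    cs=cv2.findContours(m,cv2.RETR_EXTERNAL,cv2.CHAIN_APPROX_NONE)[0]
    ct=max(cs,key=cv2.contourArea)[:,0].astype(float)
    px=(ct+.5)/k-.5+[u0,v0]
    W=np.array([ray(c,u,v,zt)[:2] for u,v in px])
    (x,y),(w,h),a=cv2.minAreaRect((W*1000).astype(np.float32))
    # angle in the world of the longer side
    if w<h: w,h=h,w; a+=90
    a=(a+90)%180-90
    return np.round([x,y,w,h,a],1)
E
python3 - <<'E'
from h import *
c=load("top0.npz")
for n,b in dict(A=(342,136,376,168),B=(393,166,423,197),C=(170,210,204,245),long=(230,128,258,174),s1=(290,136,316,170),s2=(174,162,206,196),s3=(402,212,430,246)).items(): print(n,seg(c,b,.018))
def crop(b,k): return cv2.resize(c["pixels"][b[1]:b[3],b[0]:b[2]],None,fx=k,fy=k,interpolation=cv2.INTER_CUBIC)
cv2.imwrite("pics/tray.png",crop((245,175,375,245),6)); cv2.imwrite("pics/all.png",crop((160,120,440,250),2.8))
W=c["W"]; print(W[205:216:5,300,:],W[150,320])
E
```

```text
A [ 649.5 -158.3   53.    42.9   17.1]
B [ 568.7 -296.3   53.2   33.9  -14. ]
C [427.1 307.5  59.1  51.6   2.3]
long [644.3 160.5  98.8  26.1 -17.9]
s1 [645.2  -2.3  63.9  23.6 -17.9]
s2 [562.  307.4  65.7  33.4  31.5]
s3 [ 439.4 -320.6   64.1   17.8   28.8]
[[ 0.4966028  -0.00147393  0.00845417]
 [ 0.48282712 -0.00163885  0.00324997]
 [ 0.46889656 -0.00209549  0.00513302]] [ 0.65313574 -0.0533429   0.00340198]
```

View pics/tray.png

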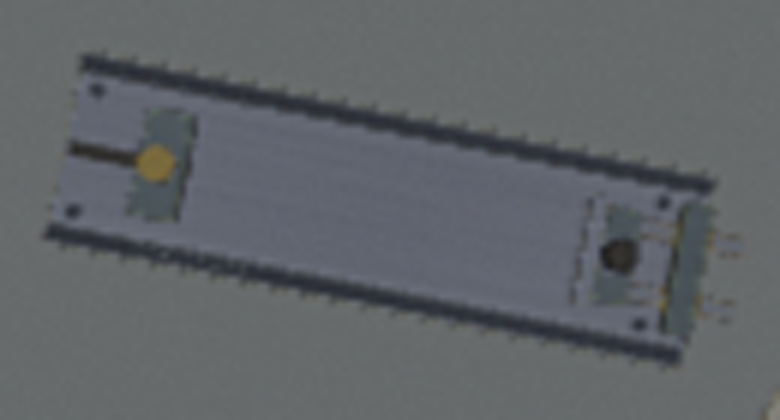

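View pics/all.png

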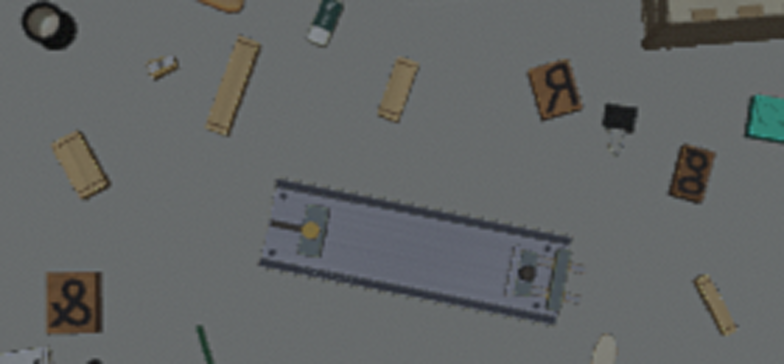

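The crops show the stop's right face at about (190,170) and the knob at about (619,255) in the tray crop. The letters are A = medium (R), B = narrow (8) and C = large (&). I'll refine the poses with a silhouette fit of the known boxes.

```bash
cat >> h.py <<'E'
from scipy.optimize import minimize
def proj(c,P):
    p=P@c["R"].T+c["t"]; return np.stack([p[:,0]/p[:,2]*c["fx"]+c["cx"],p[:,1]/p[:,2]*c["fy"]+c["cy"]],1)
def fit(c,box,L,Wd,init,H=.020,z0=0.):
    u0,v0,u1,v1=box;k=8
    im=cv2.resize(c["pixels"][v0:v1,u0:u1],None,fx=k,fy=k,interpolation=cv2.INTER_CUBIC)
    s=cv2.cvtColor(im,cv2.COLOR_BGR2HSV)[...,1]
    m=cv2.threshold(s,0,255,cv2.THRESH_OTSU)[1]
    cs=cv2.findContours(m,cv2.RETR_EXTERNAL,cv2.CHAIN_APPROX_NONE)[0]
    M=cv2.drawContours(np.zeros_like(m),[max(cs,key=cv2.contourArea)],-1,1,-1)
    B=np.array([[i*L/2,j*Wd/2,z] for i in(-1,1) for j in(-1,1) for z in(z0,z0+H)])
    def f(p):
        a=np.radians(p[2]);Rz=np.array([[np.cos(a),-np.sin(a),0],[np.sin(a),np.cos(a),0],[0,0,1]])
        q=(proj(c,B@Rz.T+[p[0]/1e3,p[1]/1e3,0])-[u0,v0]+.5)*k-.5
        h=cv2.convexHull((q*16).astype(np.int32)); N=cv2.fillConvexPoly(np.zeros_like(M),h,1,shift=4)
        return (N!=M).sum()/M.sum()
    r=min((minimize(f,init+np.array(d),method="Nelder-Mead",options=dict(initial_simplex=init+np.array(d)+np.array([[0,0,0],[4,0,0],[0,4,0],[0,0,8]]))) for d in([0,0,0],[2,-2,-6],[-2,2,-3])),key=lambda r:r.fun)
    return np.round(r.x,1),round(r.fun,3)
E
python3 - <<'E'
from h import *
c=load("top0.npz")
for n,b,L,w,i in(("medium",(342,136,376,168),52,42,(649,-158,17)),("narrow",(393,166,423,197),52,32,(569,-296,-14)),("large",(170,210,204,245),60,48,(427,308,0)),("long",(230,128,258,174),98,22,(644,160,-18)),("mid",(290,136,316,170),62,22,(645,-2,-18)),("thick",(174,162,206,196),62,30,(562,307,31)),("thin",(402,212,430,246),62,14,(439,-320,29))):
    print(n,fit(c,b,L/1e3,w/1e3,np.array(i,float)))
t=lambda u,v,z:ray(c,(u+.5)/6-.5+245,(v+.5)/6-.5+175,z)[:2]*1000
P=np.array([t(80,57,.008),t(715,185,.008),t(678,362,.008),t(45,237,.008)]);print(P.round(1))
print("sides",[np.linalg.norm(P[i]-P[(i+1)%4]).round(1) for i in range(4)],"c",P.mean(0))
d=(P[0]-P[1])+(P[3]-P[2]);print("yaw of tray y dir",np.degrees(np.arctan2(d[1],d[0]))-90)
# depth-based: heights in tray region
W=c["W"]; print("table z",np.nanmedian(W[170:180,300:340,2]))
print("clip",np.nanmax(W[246:268,184:206,2]),"clip2",np.nanmax(W[156:175,374:388,2]))
E
```

```text
medium (array([ 651. , -158.9,   17.6]), np.float64(0.118))
narrow (array([ 568.8, -296.9,  -14.1]), np.float64(0.898))
large (array([427.3, 309.6,   1.3]), np.float64(0.101))
long (array([644.8, 162. , -17.5]), np.float64(0.112))
mid (array([646. ,  -2. , -17.7]), np.float64(0.092))
thick (array([562.5, 309.7,  32.7]), np.float64(0.114))
thin (array([ 439.6, -322. ,   30.4]), np.float64(0.167))
[[ 552.   117.1]
 [ 499.7 -179. ]
 [ 417.5 -163.2]
 [ 468.3  130.3]]
sides [np.float64(300.6), np.float64(83.7), np.float64(297.9), np.float64(84.7)] c [484.37787337 -23.70726399]
yaw of tray y dir -9.90879974899211
table z 0.00041342282660739054
clip 0.019144207712301332 clip2 0.018284067556953262
```

```bash
cat >> h.py <<'E'
def go(x,y,z,yaw,s=None):
    "row fractions to reach TCP (mm) with tool y at yaw deg"
    s=s or get_obs(); R=np.array(s["eef_rot"]);a=np.radians(yaw)
    T=np.array([[-np.sin(a),np.cos(a),0],[np.cos(a),np.sin(a),0],[0,0,-1]]).T
    d=R.T@(np.array([x,y,z])/1000-s["ee_pos"])/.3; w=cv2.Rodrigues(R.T@T)[0].ravel()/np.pi
    print(np.round(np.r_[d,w],4).tolist(), "mm",round(float(np.linalg.norm(d)*300)))
E
python3 -c "
from h import *
go(484,-24,300,-9.9)"
```

```text
[1.4324, -1.4191, -0.2293, -0.0003, -0.0002, -0.3079] mm 609
```

Emit:
{"op": "arm_command", "data": {"motion": [0.75, -0.74, -0.115, 0, 0, -0.308, 0.75, -0.74, -0.115, 0, 0, -0.308, 0.75, -0.74, -0.115, 0, 0, -0.308, 0.75, -0.74, -0.115, 0, 0, -0.308, 0.75, -0.74, -0.115, 0, 0, -0.308, 0.75, -0.74, -0.115, 0, 0, -0.308, 0.75, -0.74, -0.115, 0, 0, -0.308, 0.75, -0.74, -0.115, 0, 0, -0.308], "hand": 1}}

```text
t: 0.9
ee_pos: [0.3839, -0.2926, 0.2661]
eef_rot: [[0.166, 0.986, 0.0], [0.986, -0.166, 0.0], [0.0, 0.0, -1.0]]
ft_force: [-0.7, 0.4, -0.7]
grip_width: 0.999
finger_force: 0.0
```

```bash
python3 -c "
from h import *
print(get_obs()['t'],get_obs()['ee_pos'])
go(484,-24,300,-9.9)"
```

```text
0.9 [ 0.38387965 -0.29255384  0.26613341]
[0.9383, 0.1802, -0.1126, 0.0001, -0.0001, 0.0018] mm 289
```

Emit:
{"op": "arm_command", "data": {"motion": [0.938, 0.18, -0.113, 0, 0, 0.002, 0.938, 0.18, -0.113, 0, 0, 0.002, 0.938, 0.18, -0.113, 0, 0, 0.002, 0.938, 0.18, -0.113, 0, 0, 0.002, 0.938, 0.18, -0.113, 0, 0, 0.002, 0.938, 0.18, -0.113, 0, 0, 0.002, 0.938, 0.18, -0.113, 0, 0, 0.002, 0.938, 0.18, -0.113, 0, 0, 0.002]}}

```text
t: 1.7
ee_pos: [0.4848, -0.0268, 0.2994]
eef_rot: [[0.177, 0.984, -0.001], [0.984, -0.177, -0.0], [-0.0, -0.001, -1.0]]
ft_force: [-0.5, 0.1, 0.1]
grip_width: 0.999
finger_force: 0.0
```

```bash
python3 -c "
from h import *
c=cam('wrist');s=get_obs();print(s['t'],s['ee_pos'],c['fx'],c['cx'],c['cy'],-c['R'].T@c['t'],c['R'][2])
np.savez('wr0.npz',**{k:c[k] for k in('pixels','R','t','fx','fy','cx','cy','range_z')})
cv2.imwrite('pics/wr0.png',c['pixels'])"
```

```text
1.75 [ 0.48447359 -0.02755543  0.29931894] 309.70691628693146 322.7627760777484 197.60138645528244 [0.49807386 0.05039419 0.44202286] [-0.05401919 -0.30105879 -0.95207433]
```

View pics/wr0.png

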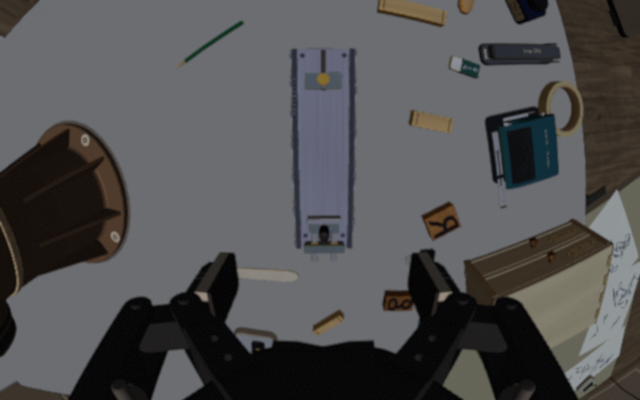

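The wrist view shows the tray upright: the stop's lower edge is at about (323,91) and the clamp plate at about (323,217), with the knob at about (324,232). I'll enlarge it.

```bash
python3 -c "
from h import *
c=load('wr0.npz');im=cv2.resize(c['pixels'][42:262,284:364],None,fx=3.6,fy=6,interpolation=cv2.INTER_CUBIC)
im=cv2.convertScaleAbs(im,alpha=1.4)
a=im[:432];b=im[6*150:6*150+432]
cv2.imwrite('pics/wr0c.png',np.hstack([a,b]))"
```

```text
Traceback (most recent call last):
ValueError: all the input array dimensions except for the concatenation axis must match exactly, but along dimension 0, the array at index 0 has size 432 and the array at index 1 has size 420
```

```bash
python3 -c "
from h import *
c=load('wr0.npz');im=cv2.resize(c['pixels'][42:262,284:364],None,fx=5,fy=6,interpolation=cv2.INTER_CUBIC)
im=cv2.convertScaleAbs(im,alpha=1.4)
a=im[:420];b=im[6*150:6*150+420]
cv2.imwrite('pics/wr0c.png',np.hstack([a,b]))"
```

```text
(no output)
```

View pics/wr0c.png

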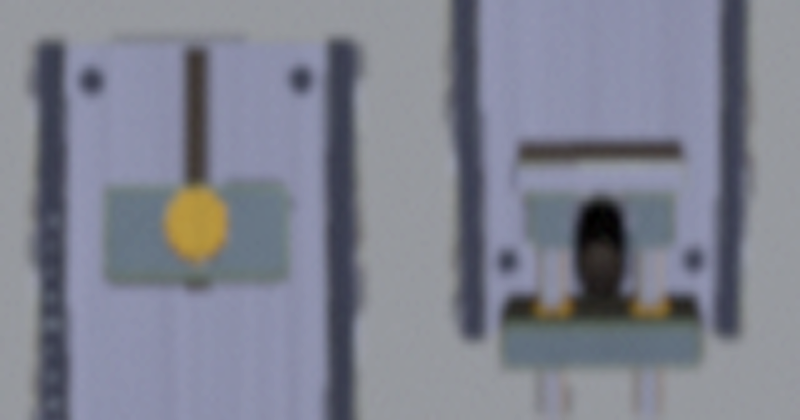

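```bash
cat >> h.py <<'E'
def fray(c,u,v):
    x,y=u-c["cx"],v-c["cy"];r=np.hypot(x,y)+1e-9;th=r/c["fx"]
    return np.stack([x/r*np.sin(th),y/r*np.sin(th),np.cos(th)],-1)
def fat(c,u,v,z):
    d=fray(c,np.float64(u),np.float64(v))@c["R"];o=-c["R"].T@c["t"];return o+d*(z-o[2])/d[2]
def fcloud(c):
    v,u=np.mgrid[:400,:640].astype(float);d=fray(c,u,v);Z=c["range_z"][...,None]
    W=(d/d[...,2:]*Z-c["t"])@c["R"];W[c["range_z"]==0]=np.nan;return W
E
python3 - <<'E'
from h import *
c=load('wr0.npz');W=fcloud(c)
p=lambda u,v,o,z: fat(c,(u+.5)/5-.5+284-(o*80),(v+.5)/6-.5+42+o*150,z)[:2]*1000
# lip outer edges at z=8 : left/right panels
L=[p(36,45,0,.008),p(357,45,0,.008),p(740,335,1,.008),p(462,335,1,.008)]
P=np.array(L);print(P.round(1),[np.linalg.norm(P[i]-P[(i+1)%4]).round(1) for i in range(4)],P.mean(0))
d=(P[0]-P[3])+(P[1]-P[2]);yaw=np.degrees(np.arctan2(d[1],d[0]))-90;print("yaw",yaw)
a=np.radians(yaw);ex=np.array([np.cos(a),np.sin(a)]);ey=np.array([-np.sin(a),np.cos(a)]);C=P.mean(0)
T=lambda q:((q-C)@ex,(q-C)@ey)
for n,q in dict(stop_top=p(197,280,0,.022),stop_bot=p(197,284,0,.004),plate162=p(600,161,1,.022),plate143=p(600,143,1,.004),plate190=p(600,190,1,.022),screw=p(196,223,0,.032),knobtop=p(601,280,1,.05),kn=p(601,205,1,.023)).items(): print(n,np.round(T(q),1))
# depth profile, columns beside the knob
for u0,u1,vs in((313,318,range(85,98)),(314,319,range(212,236))):
    for v in vs:
        q=np.nanmedian(W[v,u0:u1],0); print(v,np.round(T(q[:2]*1000)[1],1),round(q[2]*1000,1),c['pixels'][v,u0+2], end=' | ')
    print()
E
```

```text
[[ 468.   131.6]
 [ 554.7  116.1]
 [ 503.6 -175.8]
 [ 417.6 -160.3]] [np.float64(88.1), np.float64(296.3), np.float64(87.3), np.float64(296.3)] [485.97484224 -22.09607293]
yaw -9.874690355867813
stop_top [-0.2 91.2]
stop_bot [-0.1 91.1]
plate162 [ -0.1 -93.3]
plate143 [ -0.1 -95.6]
plate190 [  -0.2 -101. ]
screw [ -0.4 103.4]
knobtop [  -0.  -112.1]
kn [ 1.000e-01 -1.045e+02]
85 95.8 20.6 [93 83 73] | 86 94.3 22.4 [90 83 73] | 87 93.0 21.4 [83 81 73] | 88 91.7 20.5 [82 80 73] | 89 91.0 4.7 [96 85 82] | 90 89.6 4.3 [113  97  94] | 91 88.2 4.3 [121 102 100] | 92 86.8 3.8 [122 103 101] | 93 85.4 3.4 [121 103 100] | 94 83.9 4.1 [121 102 100] | 95 82.5 4.1 [122 103 101] | 96 81.1 3.5 [121 102 100] | 97 79.7 3.3 [122 103 101] | 
212 -90.1 3.8 [123 104 102] | 213 -91.4 4.1 [122 103 101] | 214 -93.5 4.2 [114  97  95] | 215 -93.3 7.7 [91 79 80] | 216 -93.2 12.8 [60 55 58] | 217 -95.2 12.4 [46 47 51] | 218 -94.5 17.5 [63 62 64] | 219 -94.5 21.5 [92 86 86] | 220 -96.0 21.3 [114  99  98] | 221 -98.1 20.0 [122 104 102] | 222 -99.0 21.9 [123 104 101] | 223 -100.6 21.6 [112  98  95] | 224 -103.0 19.1 [96 90 83] | 225 -104.7 20.3 [91 84 75] | 226 -106.6 18.5 [93 84 75] | 227 -107.9 19.2 [93 82 74] | 228 -109.6 19.5 [94 84 75] | 229 -111.0 19.6 [95 84 75] | 230 -112.8 18.9 [95 83 74] | 231 -114.4 19.6 [93 83 74] | 232 -116.7 18.3 [93 85 77] | 233 -117.4 19.9 [96 89 87] | 234 -120.3 16.9 [101  94  97] | 235 -122.0 17.1 [102  97 101] |
```

```bash
cat >> h.py <<'E'
def fproj(c,P):
    p=P@c["R"].T+c["t"];r=np.hypot(p[:,0],p[:,1])+1e-12;k=c["fx"]*np.arctan2(r,p[:,2])/r
    return np.stack([p[:,0]*k+c["cx"],p[:,1]*k+c["cy"]],1)
E
python3 - <<'E'
import h;from h import *
c=load("top0.npz")
t=lambda u,v,z:ray(c,(u+.5)/6-.5+245,(v+.5)/6-.5+175,z)[:2]*1000
C=np.array([485.2,-22.9]);a=np.radians(-9.9);ex=np.array([np.cos(a),np.sin(a)]);ey=np.array([-np.sin(a),np.cos(a)])
T=lambda q:np.round(((q-C)@ex,(q-C)@ey),1)
for n,q in dict(stoptop=t(186,170,.022),stopbot=t(195,170,.004),screw=t(155,163,.032),knob=t(619,255,.05)).items():print(n,T(q))
W=c["W"]
for v in(203,210):
  print([(u,)+tuple(np.round([T(W[v,u,:2]*1000)[1],W[v,u,2]*1000],1)) for u in range(270,282)])
print([(u,)+tuple(np.round([T(W[214,u,:2]*1000)[1],W[214,u,2]*1000],1)) for u in range(336,352)])
w=load("wr0.npz");h.proj=fproj
for n,b,L,wd,i in(("mid",(400,104,462,140),62,22,(646,-2,-17.7)),("medium",(412,192,472,246),52,42,(651,-159,17.6)),):
    print(n,fit(w,b,L/1e3,wd/1e3,np.array(i,float)))
E
```

```text
stoptop [-0.3 89.1]
stopbot [ 0.9 87. ]
screw [-1.000e-01  1.024e+02]
knob [  -0.2 -110.2]
[(270, np.float64(102.6), np.float64(33.4)), (271, np.float64(100.1), np.float64(32.6)), (272, np.float64(97.2), np.float64(34.4)), (273, np.float64(95.1), np.float64(29.8)), (274, np.float64(93.5), np.float64(20.6)), (275, np.float64(91.0), np.float64(18.3)), (276, np.float64(89.6), np.float64(6.7)), (277, np.float64(87.2), np.float64(3.4)), (278, np.float64(84.4), np.float64(4.2)), (279, np.float64(81.4), np.float64(7.4)), (280, np.float64(78.7), np.float64(6.7)), (281, np.float64(76.4), np.float64(2.8))]
[(270, np.float64(99.5), np.float64(27.0)), (271, np.float64(97.6), np.float64(20.7)), (272, np.float64(94.6), np.float64(23.2)), (273, np.float64(92.2), np.float64(21.4)), (274, np.float64(89.6), np.float64(20.8)), (275, np.float64(88.4), np.float64(6.9)), (276, np.float64(86.0), np.float64(3.2)), (277, np.float64(83.2), np.float64(4.7)), (278, np.float64(80.2), np.float64(7.1)), (279, np.float64(77.3), np.float64(8.5)), (280, np.float64(75.2), np.float64(2.4)), (281, np.float64(72.1), np.float64(6.7))]
[(336, np.float64(-80.0), np.float64(6.0)), (337, np.float64(-82.9), np.float64(2.9)), (338, np.float64(-85.6), np.float64(3.9)), (339, np.float64(-88.4), np.float64(2.7)), (340, np.float64(-90.8), np.float64(9.1)), (341, np.float64(-94.0), np.float64(1.9)), (342, np.float64(-95.9), np.float64(14.0)), (343, np.float64(-98.1), np.float64(21.3)), (344, np.float64(-100.6), np.float64(24.2)), (345, np.float64(-103.5), np.float64(22.0)), (346, np.float64(-106.2), np.float64(22.3)), (347, np.float64(-108.8), np.float64(23.4)), (348, np.float64(-111.3), np.float64(25.0)), (349, np.float64(-114.3), np.float64(21.5)), (350, np.float64(-117.0), np.float64(22.2)), (351, np.float64(-120.1), np.float64(17.4))]
mid (array([ 6.48e+02, -4.00e-01, -1.77e+01]), np.float64(0.073))
medium (array([ 651.5, -157.8,   21.7]), np.float64(0.28))
```

```bash
python3 - <<'E'
from h import *
c=load("scene0.npz");W=c["W"];print(W[180:240,330:430].shape)
for b in((338,185,362,228),(396,190,418,240)):
    w=W[b[1]:b[3],b[0]:b[2]].reshape(-1,3);w=w[np.isfinite(w[:,0])&(w[:,2]>.15)&(np.hypot(w[:,0]-.271,w[:,1]+.59)<.12)]
    print(len(w),np.sort(w[:,2])[[0,3,10,30]],w[np.argsort(w[:,2])[:10]].mean(0))
E
python3 -c "
from h import *
go(563.5,310.5,100,32.7);go(563.5,310.5,6,32.7)"
```

```text
(60, 100, 3)
537 [0.24404239 0.24475041 0.24675275 0.25002315] [ 0.25275552 -0.55162288  0.24538564]
697 [0.24438509 0.24556753 0.24761071 0.25199165] [ 0.28550606 -0.63774015  0.24598564]
[1.156, 0.0591, 0.6638, -0.0003, 0.0001, -0.2386] mm 400
[1.1562, 0.0593, 0.9772, -0.0003, 0.0001, -0.2386] mm 454
```

Emit:
{"op": "arm_command", "data": {"motion": [0.98, 0.055, 0.55, 0, 0, -0.2386, 0.98, 0.055, 0.55, 0, 0, -0.2386, 0.98, 0.055, 0.55, 0, 0, -0.2386, 0.98, 0.055, 0.55, 0, 0, -0.2386, 0.98, 0.055, 0.55, 0, 0, -0.2386, 0.98, 0.055, 0.55, 0, 0, -0.2386, 0.98, 0.055, 0.55, 0, 0, -0.2386], "hand": 0.9, "force": 40}}

```text
t: 2.45
ee_pos: [0.5536, 0.2597, 0.1328]
eef_rot: [[-0.539, 0.842, -0.001], [0.842, 0.539, -0.001], [0.0, -0.001, -1.0]]
ft_force: [0.2, 0.3, 0.6]
grip_width: 0.904
finger_force: 0.0
```

```bash
python3 -c "
from h import *
print(get_obs()['grip_width']);go(563.5,310.5,60,32.7);go(563.5,310.5,4,32.7)"
```

```text
0.9035934656050392
[0.1248, 0.1195, 0.2424, -0.0004, -0.0001, -0.0004] mm 89
[0.1247, 0.1198, 0.4291, -0.0004, -0.0001, -0.0004] mm 139
```

Emit:
{"op": "arm_command", "data": {"motion": [0.125, 0.12, 0.2, 0, 0, 0, 0.125, 0.12, 0.2, 0, 0, 0, 0.125, 0.12, 0.3, 0, 0, 0, 0.125, 0.12, 0.36, 0, 0, 0, 0.125, 0.12, 0.41, 0, 0, 0, 0.125, 0.12, 0.43, 0, 0, 0, 0.125, 0.12, 0.43, 0, 0, 0, 0.125, 0.12, 0.43, 0, 0, 0]}}

```text
t: 3.25
ee_pos: [0.5639, 0.3102, 0.0065]
eef_rot: [[-0.54, 0.842, 0.001], [0.842, 0.54, 0.0], [-0.0, 0.001, -1.0]]
ft_force: [-0.1, 0.3, -0.3]
grip_width: 0.898
finger_force: 0.0
```

Emit:
{"op": "arm_command", "data": {"motion": [0, 0, 0, 0, 0, 0, 0, 0, 0, 0, 0, 0, 0, 0, 0, 0, 0, 0, 0, 0, 0, 0, 0, 0, 0, 0, 0, 0, 0, 0], "hand": 0.5, "force": 40}}

```text
t: 3.75
ee_pos: [0.5639, 0.3106, 0.007]
eef_rot: [[-0.541, 0.841, 0.002], [0.841, 0.541, 0.001], [-0.0, 0.002, -1.0]]
ft_force: [0.1, -2.2, 5.5]
grip_width: 0.71
finger_force: 42.5
```

```bash
cat >> h.py <<'E'
C=np.array([485.2,-22.9]);YAW=-9.9
def place(ty,z,tx=0):
    a=np.radians(YAW);q=C+tx*np.array([np.cos(a),np.sin(a)])+ty*np.array([-np.sin(a),np.cos(a)]);go(*q,z,YAW)
E
python3 -c "
from h import *
c=cam('wrist');cv2.imwrite('pics/g1.png',c['pixels']);s=get_obs();print(s['t'],s['ee_pos'],s['grip_width'],s['finger_force'])
s=get_obs()
place(72.5,80);place(72.5,9)"
```

```text
3.8 [0.56392681 0.31064901 0.00699555] 0.7074711173992043 42.50681698322296
[-0.6159, -0.6576, -0.2443, 0.0006, -0.0001, 0.2368] mm 280
[-0.6158, -0.6581, -0.0076, 0.0006, -0.0001, 0.2368] mm 270
```

View pics/g1.png

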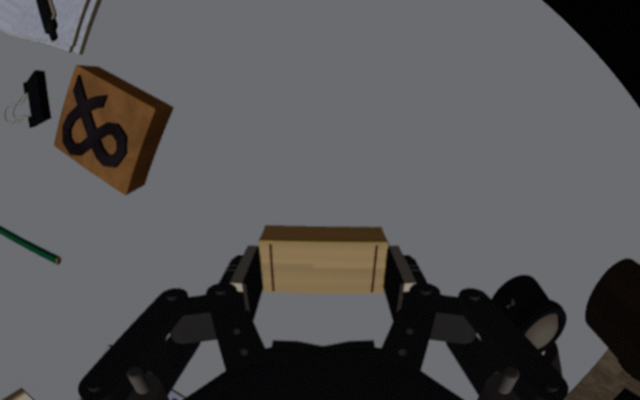

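The thick spacer is held square between the pads, spanning about (262..386, 262).

Emit:
{"op": "arm_command", "data": {"motion": [0, 0, -0.15, 0, 0, 0, 0, 0, -0.25, 0, 0, 0, -0.616, -0.658, -0.25, 0, 0, 0.237, -0.616, -0.658, -0.25, 0, 0, 0.237, -0.616, -0.658, -0.25, 0, 0, 0.237, -0.616, -0.658, -0.25, 0, 0, 0.237, -0.616, -0.658, -0.25, 0, 0, 0.237, -0.616, -0.658, -0.25, 0, 0, 0.237, -0.616, -0.658, -0.25, 0, 0, 0.237, -0.616, -0.658, -0.25, 0, 0, 0.237, -0.616, -0.658, -0.25, 0, 0, 0.237, -0.616, -0.658, -0.25, 0, 0, 0.237, -0.616, -0.658, -0.25, 0, 0, 0.237, -0.616, -0.658, -0.25, 0, 0, 0.237]}}

```text
t: 5.2
ee_pos: [0.497, 0.0488, 0.0806]
eef_rot: [[0.172, 0.985, -0.0], [0.985, -0.172, 0.0], [-0.0, -0.0, -1.0]]
ft_force: [-0.8, -0.4, -0.0]
grip_width: 0.708
finger_force: 44.5
```

```bash
python3 -c "
from h import *
c=cam('wrist');np.savez('wr1.npz',**{k:c[k] for k in('pixels','R','t','fx','fy','cx','cy','range_z')});s=get_obs();print(s['t'],s['ee_pos'],s['grip_width'],s['finger_force'])
cv2.imwrite('pics/p1.png',c['pixels'])
place(72.5,30);place(72.5,11.5);place(74,11.5)"
```

```text
5.25 [0.49694011 0.04870203 0.08061295] 0.7134037654121596 44.45288121700287
[-0.0002, 0.0025, 0.1687, -0.0, 0.0, -0.0] mm 51
[-0.0002, 0.0025, 0.2304, -0.0, 0.0, -0.0] mm 69
[0.0048, 0.0025, 0.2304, -0.0, 0.0, -0.0] mm 69
```

View pics/p1.png

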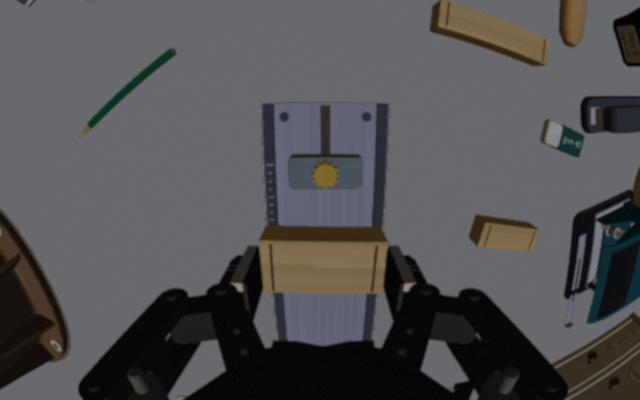

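The block hangs centred over the tray. The stop's face edge is at about (325,188) and the tray's outer edges at u≈263 and 388.

```bash
python3 - <<'E'
from h import *
c=load('wr1.npz');W=fcloud(c)
a=np.radians(YAW);ex=np.array([np.cos(a),np.sin(a)]);ey=np.array([-np.sin(a),np.cos(a)])
T=lambda q:np.round(((q[:2]*1000-C)@ex,(q[:2]*1000-C)@ey,q[2]*1000),1)
for u,v,z in((325,189,.022),(325,192,.004),(263,104,.008),(386,104,.008)):print(T(fat(c,u,v,z)))
print([(v,*T(np.nanmedian(W[v,295:315],0))[1:],int(c['pixels'][v,295:315].mean())) for v in range(180,200)])
print("block",[(v,*T(np.nanmedian(W[v,295:350],0))[1:],) for v in range(222,296,4)])
E
```

```text
[ 0.3 92.5 22. ]
[ 0.4 85.   4. ]
[-42.7 150.    8. ]
[ 42.6 150.1   8. ]
[(180, np.float64(98.9), np.float64(21.7), 80), (181, np.float64(98.3), np.float64(21.7), 81), (182, np.float64(97.3), np.float64(21.6), 81), (183, np.float64(96.5), np.float64(21.3), 80), (184, np.float64(96.1), np.float64(21.9), 80), (185, np.float64(95.3), np.float64(21.8), 80), (186, np.float64(94.5), np.float64(21.4), 78), (187, np.float64(93.8), np.float64(21.3), 77), (188, np.float64(88.0), np.float64(3.8), 81), (189, np.float64(87.3), np.float64(3.8), 92), (190, np.float64(86.6), np.float64(4.3), 102), (191, np.float64(85.8), np.float64(4.3), 105), (192, np.float64(84.9), np.float64(3.9), 105), (193, np.float64(84.2), np.float64(4.2), 105), (194, np.float64(83.3), np.float64(4.0), 105), (195, np.float64(82.8), np.float64(4.1), 105), (196, np.float64(82.2), np.float64(4.0), 105), (197, np.float64(81.1), np.float64(4.0), 105), (198, np.float64(80.4), np.float64(4.0), 105), (199, np.float64(79.4), np.float64(3.9), 105)]
block [(222, np.float64(61.0), np.float64(4.4)), (226, np.float64(88.2), np.float64(75.5)), (230, np.float64(87.9), np.float64(80.3)), (234, np.float64(87.9), np.float64(84.9)), (238, np.float64(88.2), np.float64(90.3)), (242, np.float64(87.6), np.float64(93.1)), (246, np.float64(85.7), np.float64(93.8)), (250, np.float64(83.6), np.float64(93.7)), (254, np.float64(81.3), np.float64(93.7)), (258, np.float64(79.3), np.float64(93.8)), (262, np.float64(77.0), np.float64(93.6)), (266, np.float64(74.8), np.float64(93.8)), (270, np.float64(72.5), np.float64(93.6)), (274, np.float64(70.3), np.float64(93.7)), (278, np.float64(67.8), np.float64(93.7)), (282, np.float64(65.5), np.float64(93.6)), (286, np.float64(62.9), np.float64(93.6)), (290, np.float64(60.7), np.float64(93.8)), (294, np.float64(-6.2), np.float64(3.9))]
```

Emit:
{"op": "arm_command", "data": {"motion": [0.005, 0.0025, 0.1, 0, 0, 0, 0.005, 0.0025, 0.17, 0, 0, 0, 0.005, 0.0025, 0.21, 0, 0, 0, 0.005, 0.0025, 0.2304, 0, 0, 0, 0.005, 0.0025, 0.232, 0, 0, 0, 0.005, 0.0025, 0.232, 0, 0, 0, 0.005, 0.0025, 0.232, 0, 0, 0, 0.008, 0.0025, 0.232, 0, 0, 0, 0.0115, 0.0025, 0.232, 0, 0, 0, 0.0115, 0.0025, 0.232, 0, 0, 0, 0.0115, 0.0025, 0.232, 0, 0, 0, 0.0115, 0.0025, 0.232, 0, 0, 0]}}

```text
t: 6.45
ee_pos: [0.4983, 0.0515, 0.0111]
eef_rot: [[0.173, 0.985, 0.0], [0.985, -0.173, 0.0], [0.0, 0.0, -1.0]]
ft_force: [-0.5, -0.2, -0.1]
grip_width: 0.713
finger_force: 46.0
```

```bash
python3 -c "
from h import *
place(76,12);place(76,11)
print(get_obs()['moment'])"
```

```text
[0.0014, -0.0003, -0.0029, 0.0, -0.0, -0.0003] mm 1
[0.0014, -0.0003, 0.0004, 0.0, -0.0, -0.0003] mm 0
[-0.0236344   0.00540326 -0.03412957]
```

Emit:
{"op": "arm_command", "data": {"motion": [0, 0, 0, 0, 0, 0, 0, 0, 0, 0, 0, 0, 0, 0, 0, 0, 0, 0, 0, 0, -0.08, 0, 0, 0, 0, 0, -0.2, 0, 0, 0, 0, 0, -0.35, 0, 0, 0, 0, 0, -0.4, 0, 0, 0, 0, 0, -0.4, 0, 0, 0], "hand": 0.9}}

```text
t: 7.25
ee_pos: [0.4998, 0.0516, 0.1335]
eef_rot: [[0.173, 0.985, 0.005], [0.985, -0.173, 0.0], [0.001, 0.004, -1.0]]
ft_force: [0.1, -0.6, -0.4]
grip_width: 0.896
finger_force: 0.0
```

```bash
python3 -c "
from h import *
c=cam('wrist');np.savez('wr2.npz',**{k:c[k] for k in('pixels','R','t','fx','fy','cx','cy','range_z')})
W=fcloud(c);a=np.radians(YAW);ex=np.array([np.cos(a),np.sin(a)]);ey=np.array([-np.sin(a),np.cos(a)])
T=lambda q:np.round(((q[:2]*1000-C)@ex,(q[:2]*1000-C)@ey,q[2]*1000),1)
print([(v,*T(np.nanmedian(W[v,295:350],0))[1:]) for v in range(170,290,3)])
go(651.7,-158.1,130,17.5)"
```

```text
[(170, np.float64(98.9), np.float64(21.8)), (173, np.float64(95.6), np.float64(22.0)), (176, np.float64(90.9), np.float64(17.9)), (179, np.float64(89.9), np.float64(23.8)), (182, np.float64(87.3), np.float64(24.0)), (185, np.float64(84.5), np.float64(24.2)), (188, np.float64(82.0), np.float64(24.1)), (191, np.float64(79.3), np.float64(24.0)), (194, np.float64(76.5), np.float64(23.9)), (197, np.float64(74.1), np.float64(24.2)), (200, np.float64(71.3), np.float64(24.3)), (203, np.float64(68.6), np.float64(24.1)), (206, np.float64(66.0), np.float64(24.0)), (209, np.float64(63.1), np.float64(23.8)), (212, np.float64(53.0), np.float64(4.2)), (215, np.float64(49.8), np.float64(4.0)), (218, np.float64(46.6), np.float64(4.1)), (221, np.float64(43.8), np.float64(3.9)), (224, np.float64(41.0), np.float64(4.2)), (227, np.float64(37.4), np.float64(3.8)), (230, np.float64(34.5), np.float64(3.9)), (233, np.float64(31.5), np.float64(4.2)), (236, np.float64(28.2), np.float64(4.1)), (239, np.float64(24.8), np.float64(4.2)), (242, np.float64(21.4), np.float64(4.0)), (245, np.float64(18.5), np.float64(4.5)), (248, np.float64(15.1), np.float64(3.9)), (251, np.float64(11.8), np.float64(4.2)), (254, np.float64(8.0), np.float64(4.0)), (257, np.float64(4.8), np.float64(3.8)), (260, np.float64(1.4), np.float64(4.2)), (263, np.float64(-2.4), np.float64(3.9)), (266, np.float64(-5.8), np.float64(4.1)), (269, np.float64(-9.4), np.float64(4.0)), (272, np.float64(-12.5), np.float64(4.4)), (275, np.float64(-16.4), np.float64(3.9)), (278, np.float64(-19.9), np.float64(4.0)), (281, np.float64(-24.0), np.float64(4.1)), (284, np.float64(-27.4), np.float64(4.1)), (287, np.float64(-31.4), np.float64(4.2))]
[-0.6004, 0.6223, 0.0079, 0.0008, 0.0, -0.1525] mm 259
```

Emit:
{"op": "arm_command", "data": {"motion": [-0.6, 0.622, 0.05, 0.001, 0, -0.1525, -0.6, 0.622, 0.05, 0.001, 0, -0.1525, -0.6, 0.622, 0.05, 0.001, 0, -0.1525, -0.6, 0.622, 0.05, 0.001, 0, -0.1525, -0.6, 0.622, 0.05, 0.001, 0, -0.1525, -0.6, 0.622, 0.05, 0.001, 0, -0.1525, -0.6, 0.622, 0.05, 0.001, 0, -0.1525, -0.6, 0.622, 0.05, 0.001, 0, -0.1525, -0.6, 0.622, 0.05, 0.001, 0, -0.1525, -0.6, 0.622, 0.05, 0.001, 0, -0.1525], "hand": 0.85}}

```text
t: 8.3
ee_pos: [0.6504, -0.1569, 0.1159]
eef_rot: [[-0.302, 0.953, -0.004], [0.953, 0.302, 0.0], [0.001, -0.004, -1.0]]
ft_force: [-0.3, 0.5, 0.3]
grip_width: 0.852
finger_force: 0.0
```

```bash
cat >> h.py <<'E'
def save(f):
    c=cam('wrist');np.savez(f+'.npz',**{k:c[k] for k in('pixels','R','t','fx','fy','cx','cy','range_z')});cv2.imwrite('pics/'+f+'.png',c['pixels']);return c
def top_rect(c,zlo,zhi,near,rad=45):
    "rect (x,y,L,W,angle) of the points with zlo<z<zhi mm near (x,y) mm, from the wrist depth"
    W=fcloud(c).reshape(-1,3)*1000;W=W[np.isfinite(W[:,0])];W=W[(W[:,2]>zlo)&(W[:,2]<zhi)&(np.hypot(W[:,0]-near[0],W[:,1]-near[1])<rad)]
    (x,y),(w,h),a=cv2.minAreaRect(W[:,:2].astype(np.float32))
    if w<h:w,h,a=h,w,a+90
    return np.round([x,y,w,h,(a+90)%180-90,len(W)],1)
E
python3 -c "
from h import *
c=save('wr3');print(get_obs()['ee_pos'],top_rect(c,17,24,(651,-158)),top_rect(c,17,24,(647,-1)))
go(651.7,-158.1,130,17.5);go(651.7,-158.1,5,17.5)"
```

```text
[ 0.65059386 -0.15703818  0.11609658] [ 650.9 -156.4   52.4   41.6   17.5 3030. ] [ 6.470e+02 -3.000e-01  6.190e+01  2.310e+01 -1.710e+01  1.667e+03]
[-0.0044, 0.0023, -0.0464, -0.001, -0.0003, 0.0003] mm 14
[-0.0048, 0.0037, 0.3703, -0.001, -0.0003, 0.0003] mm 111
```

```bash
python3 -c "
from h import *
go(650.9,-156.4,4,17.5)"
```

```text
[0.0014, 0.0028, 0.3736, -0.001, -0.0003, 0.0003] mm 112
```

Emit:
{"op": "arm_command", "data": {"motion": [0.001, 0.003, 0.12, -0.001, 0, 0, 0.001, 0.003, 0.22, -0.001, 0, 0, 0.001, 0.003, 0.3, -0.001, 0, 0, 0.001, 0.003, 0.35, -0.001, 0, 0, 0.001, 0.003, 0.374, -0.001, 0, 0, 0.001, 0.003, 0.374, -0.001, 0, 0, 0.001, 0.003, 0.374, -0.001, 0, 0]}}

```text
t: 9.05
ee_pos: [0.6521, -0.1576, 0.0049]
eef_rot: [[-0.301, 0.954, 0.001], [0.954, 0.301, 0.0], [0.0, 0.001, -1.0]]
ft_force: [0.3, -0.9, -0.1]
grip_width: 0.849
finger_force: 0.0
```

Emit:
{"op": "arm_command", "data": {"motion": [0, 0, 0, 0, 0, 0, 0, 0, 0, 0, 0, 0, 0, 0, 0, 0, 0, 0, 0, 0, 0, 0, 0, 0, 0, 0, 0, 0, 0, 0], "hand": 0.4, "force": 40}}

```text
t: 9.55
ee_pos: [0.6521, -0.1577, 0.0052]
eef_rot: [[-0.301, 0.954, 0.002], [0.954, 0.301, 0.0], [-0.0, 0.002, -1.0]]
ft_force: [-1.8, 0.3, 7.6]
grip_width: 0.599
finger_force: 41.5
```

```bash
python3 -c "
from h import *
s=get_obs();print(s['t'],s['ee_pos'],s['grip_width'],s['finger_force'])
place(37.2,80)"
```

```text
9.55 [ 0.65210051 -0.15766621  0.00523214] 0.5985830973575195 41.48915112018585
[0.7058, -0.338, -0.2499, 0.0005, -0.0001, 0.1522] mm 246
```

Emit:
{"op": "arm_command", "data": {"motion": [0, 0, -0.15, 0, 0, 0, 0, 0, -0.25, 0, 0, 0, 0.706, -0.338, -0.25, 0, 0, 0.152, 0.706, -0.338, -0.25, 0, 0, 0.152, 0.706, -0.338, -0.25, 0, 0, 0.152, 0.706, -0.338, -0.25, 0, 0, 0.152, 0.706, -0.338, -0.25, 0, 0, 0.152, 0.706, -0.338, -0.25, 0, 0, 0.152, 0.706, -0.338, -0.25, 0, 0, 0.152, 0.706, -0.338, -0.25, 0, 0, 0.152, 0.706, -0.338, -0.25, 0, 0, 0.152, 0.706, -0.338, -0.25, 0, 0, 0.152, 0.706, -0.338, -0.25, 0, 0, 0.152]}}

```text
t: 10.85
ee_pos: [0.4913, 0.0135, 0.0789]
eef_rot: [[0.172, 0.985, -0.0], [0.985, -0.172, 0.001], [0.001, -0.0, -1.0]]
ft_force: [0.4, 0.5, -0.9]
grip_width: 0.595
finger_force: 42.6
```

```bash
cat >> h.py <<'E'
def prof(c,u0,u1,v0,v1,st=3):
    "tray-frame x,y,z (mm) down a column band, printed where z steps"
    W=fcloud(c);a=np.radians(YAW);ex=np.array([np.cos(a),np.sin(a)]);ey=np.array([-np.sin(a),np.cos(a)])
    for v in range(v0,v1,st):
        q=np.nanmedian(W[v,u0:u1],0)*1000;print((v,round(float((q[:2]-C)@ey),1),round(float(q[2]),1)),end=' ')
    print()
def tray(r):
    a=np.radians(YAW);d=np.array(r[:2])-C;return np.round([d@[np.cos(a),np.sin(a)],d@[-np.sin(a),np.cos(a)]],1)
E
python3 -c "
from h import *
c=save('wr4');s=get_obs();print(s['t'],s['ee_pos'],s['grip_width'])
t=s['ee_pos']*1000;r=top_rect(c,t[2]+10,t[2]+25,t[:2],45);print(r,tray(r))
prof(c,285,297,150,298,2)
place(37.2,10)"
```

```text
10.9 [0.49119289 0.01363246 0.07892555] 0.5997804358940764
[ 490.7   15.2   78.7   42.5   -9.9 9348. ] [-1.1 38.5]
(150, 84.2, 24.3) (152, 82.8, 24.5) (154, 81.4, 23.8) (156, 80.1, 24.1) (158, 78.9, 23.8) (160, 77.5, 24.0) (162, 76.3, 24.0) (164, 74.8, 23.9) (166, 73.7, 24.0) (168, 72.3, 24.4) (170, 70.9, 24.0) (172, 69.5, 24.0) (174, 68.2, 24.2) (176, 66.8, 24.0) (178, 65.6, 23.9) (180, 64.1, 24.2) (182, 62.9, 24.3) (184, 61.3, 23.7) (186, 54.4, 3.7) (188, 53.0, 4.2) (190, 51.3, 3.7) (192, 49.8, 3.9) (194, 48.5, 4.2) (196, 46.8, 4.5) (198, 45.0, 4.1) (200, 43.7, 4.0) (202, 41.8, 4.0) (204, 40.3, 4.1) (206, 38.8, 3.8) (208, 37.4, 4.1) (210, 35.6, 4.0) (212, 34.2, 3.9) (214, 32.5, 3.9) (216, 59.0, 76.7) (218, 58.6, 78.4) (220, 58.9, 81.7) (222, 58.5, 83.7) (224, 58.7, 86.2) (226, 58.9, 89.4) (228, 58.7, 91.1) (230, 58.6, 93.6) (232, 58.1, 94.5) (234, 57.3, 94.5) (236, 56.0, 94.2) (238, 55.0, 94.3) (240, 54.0, 94.1) (242, 53.3, 94.6) (244, 51.8, 94.2) (246, 50.9, 94.6) (248, 50.3, 95.1) (250, 50.1, 96.4) (252, 49.3, 96.8) (254, 48.2, 96.9) (256, 47.0, 96.7) (258, 46.0, 96.7) (260, 44.7, 96.3) (262, 43.8, 96.8) (264, 41.9, 94.9) (266, 40.6, 94.4) (268, 39.1, 94.2) (270, 38.0, 94.2) (272, 36.9, 94.0) (274, 35.7, 94.0) (276, 34.9, 94.5) (278, 33.8, 94.4) (280, 32.4, 94.3) (282, 31.1, 94.4) (284, 29.8, 94.4) (286, 28.7, 94.2) (288, 27.5, 94.2) (290, 27.0, 95.3) (292, 26.6, 96.4) (294, 25.4, 96.6) (296, 24.1, 96.5) 
[0.0004, 0.0013, 0.2298, -0.0001, -0.0002, 0.0] mm 69
```

Emit:
{"op": "arm_command", "data": {"motion": [0, 0.0013, 0.1, 0, 0, 0, 0, 0.0013, 0.17, 0, 0, 0, 0, 0.0013, 0.21, 0, 0, 0, 0, 0.0013, 0.225, 0, 0, 0, 0, 0.0013, 0.233, 0, 0, 0, 0, 0.0013, 0.233, 0, 0, 0, 0.002, 0.0013, 0.233, 0, 0, 0, 0.004, 0.0013, 0.233, 0, 0, 0, 0.004, 0.0013, 0.233, 0, 0, 0, 0.004, 0.0013, 0.233, 0, 0, 0]}}

```text
t: 11.9
ee_pos: [0.4917, 0.0152, 0.0094]
eef_rot: [[0.171, 0.985, 0.0], [0.985, -0.171, 0.001], [0.001, 0.0, -1.0]]
ft_force: [-0.1, 0.6, -1.1]
grip_width: 0.595
finger_force: 42.5
```

Emit:
{"op": "arm_command", "data": {"motion": [0, 0, 0, 0, 0, 0, 0, 0, 0, 0, 0, 0, 0, 0, 0, 0, 0, 0, 0, 0, -0.08, 0, 0, 0, 0, 0, -0.2, 0, 0, 0, 0, 0, -0.35, 0, 0, 0, 0, 0, -0.4, 0, 0, 0, 0, 0, -0.4, 0, 0, 0], "hand": 0.9}}

```text
t: 12.7
ee_pos: [0.4931, 0.015, 0.1315]
eef_rot: [[0.171, 0.985, 0.004], [0.985, -0.171, 0.001], [0.001, 0.004, -1.0]]
ft_force: [0.2, 0.6, -0.8]
grip_width: 0.899
finger_force: 0.0
```

```bash
python3 -c "
from h import *
c=save('wr5');s=get_obs();print(s['t'],s['ee_pos'])
for n,b in dict(thick=76,med=38.5).items():
  pass
prof(c,285,297,140,240,2)
go(428.3,310.4,130,1.8)"
```

```text
12.75 [0.49225455 0.01503466 0.13005036]
(140, 86.0, 24.2) (142, 84.3, 23.9) (144, 82.8, 24.3) (146, 81.0, 24.0) (148, 79.3, 24.1) (150, 77.9, 24.2) (152, 76.2, 24.2) (154, 74.5, 24.1) (156, 72.7, 23.9) (158, 71.0, 24.1) (160, 69.4, 24.2) (162, 67.7, 24.0) (164, 65.9, 24.1) (166, 64.4, 23.9) (168, 62.7, 24.1) (170, 59.8, 22.1) (172, 58.7, 23.8) (174, 57.1, 23.8) (176, 55.1, 23.9) (178, 53.5, 23.7) (180, 52.1, 23.8) (182, 50.4, 24.0) (184, 48.7, 23.8) (186, 46.7, 23.4) (188, 44.9, 24.0) (190, 43.1, 23.6) (192, 41.3, 24.0) (194, 39.6, 24.1) (196, 37.6, 23.7) (198, 36.0, 23.6) (200, 34.4, 24.7) (202, 32.3, 23.8) (204, 30.4, 23.3) (206, 28.9, 24.3) (208, 24.4, 14.8) (210, 22.1, 14.0) (212, 20.3, 14.7) (214, 18.5, 14.1) (216, 16.4, 14.7) (218, 10.4, 4.1) (220, 8.5, 4.0) (222, 6.3, 4.1) (224, 4.3, 4.3) (226, 2.3, 4.1) (228, 0.2, 4.3) (230, -1.7, 4.5) (232, -4.2, 3.8) (234, -5.9, 4.2) (236, -8.6, 3.7) (238, -10.4, 3.8) 
[0.9335, -0.3786, 0.0003, 0.0007, -0.0003, -0.0648] mm 302
```

```bash
python3 -c "
from h import *
im=cv2.imread('pics/wr5.png')[110:250,230:420];cv2.imwrite('pics/wr5c.png',cv2.resize(im,None,fx=3,fy=3,interpolation=cv2.INTER_CUBIC))"
```

```text
(no output)
```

View pics/wr5c.png

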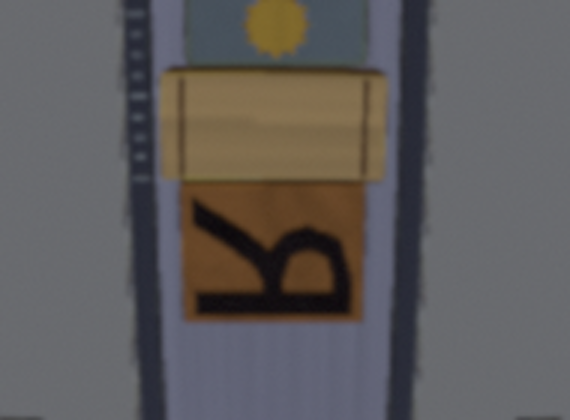

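The letter sits square against the thick spacer, facing the same way as before, in crop span (183..363, 182..318). Next is the large letter.

Emit:
{"op": "arm_command", "data": {"motion": [0.933, -0.379, 0.05, 0.001, 0, -0.065, 0.933, -0.379, 0.05, 0.001, 0, -0.065, 0.933, -0.379, 0.05, 0.001, 0, -0.065, 0.933, -0.379, 0.05, 0.001, 0, -0.065, 0.933, -0.379, 0.05, 0.001, 0, -0.065, 0.933, -0.379, 0.05, 0.001, 0, -0.065, 0.933, -0.379, 0.05, 0.001, 0, -0.065, 0.933, -0.379, 0.05, 0.001, 0, -0.065, 0.933, -0.379, 0.05, 0.001, 0, -0.065, 0.933, -0.379, 0.05, 0.001, 0, -0.065, 0.933, -0.379, 0.05, 0.001, 0, -0.065], "hand": 0.86}}

```text
t: 13.85
ee_pos: [0.4279, 0.3091, 0.1143]
eef_rot: [[-0.03, 1.0, -0.003], [1.0, 0.03, 0.001], [0.001, -0.003, -1.0]]
ft_force: [0.4, -0.2, -0.2]
grip_width: 0.861
finger_force: 0.0
```

```bash
python3 -c "
from h import *
c=save('wr6');print(get_obs()['t'],get_obs()['ee_pos']);r=top_rect(c,17,24,(428,310),42);print(r)
go(r[0],r[1],3.5,1.6)"
```

```text
13.9 [0.42789314 0.30931643 0.11438838]
[4.274e+02 3.112e+02 6.060e+01 4.790e+01 2.500e+00 4.141e+03]
[0.006, -0.0002, 0.3696, -0.001, -0.0003, 0.0008] mm 111
```

Emit:
{"op": "arm_command", "data": {"motion": [0.006, 0, 0.12, -0.001, 0, -0.004, 0.006, 0, 0.22, -0.001, 0, -0.004, 0.006, 0, 0.3, -0.001, 0, -0.004, 0.006, 0, 0.35, -0.001, 0, -0.004, 0.006, 0, 0.37, -0.001, 0, -0.004, 0.006, 0, 0.37, -0.001, 0, -0.004, 0.006, 0, 0.37, -0.001, 0, -0.004]}}

```text
t: 14.6
ee_pos: [0.4276, 0.3122, 0.004]
eef_rot: [[-0.044, 0.999, 0.001], [0.999, 0.044, 0.001], [0.001, 0.001, -1.0]]
ft_force: [-0.2, -0.3, 0.3]
grip_width: 0.86
finger_force: 0.0
```

Emit:
{"op": "arm_command", "data": {"motion": [0, 0, 0, 0, 0, 0, 0, 0, 0, 0, 0, 0, 0, 0, 0, 0, 0, 0, 0, 0, 0, 0, 0, 0, 0, 0, 0, 0, 0, 0], "hand": 0.4, "force": 40}}

```text
t: 15.1
ee_pos: [0.4277, 0.3125, 0.0045]
eef_rot: [[-0.045, 0.999, 0.001], [0.999, 0.045, 0.002], [0.002, 0.001, -1.0]]
ft_force: [-0.5, -1.9, 7.6]
grip_width: 0.693
finger_force: 41.7
```

```bash
python3 -c "
from h import *
s=get_obs();print(s['t'],s['ee_pos'],s['grip_width'],s['finger_force'])
place(-9.5,80)"
```

```text
15.1 [0.42768643 0.31247946 0.00454782] 0.6925389598848193 41.710288524627686
[-1.1558, 0.1351, -0.2535, 0.0004, -0.0007, 0.0692] mm 357
```

Emit:
{"op": "arm_command", "data": {"motion": [0, 0, -0.15, 0, 0, 0, 0, 0, -0.25, 0, 0, 0, -0.96, 0.113, -0.254, 0, 0, 0.069, -0.96, 0.113, -0.254, 0, 0, 0.069, -0.96, 0.113, -0.254, 0, 0, 0.069, -0.96, 0.113, -0.254, 0, 0, 0.069, -0.96, 0.113, -0.254, 0, 0, 0.069, -0.96, 0.113, -0.254, 0, 0, 0.069, -0.96, 0.113, -0.254, 0, 0, 0.069, -0.96, 0.113, -0.254, 0, 0, 0.069, -0.96, 0.113, -0.254, 0, 0, 0.069]}}

```text
t: 16.2
ee_pos: [0.4738, 0.0266, 0.0796]
eef_rot: [[0.171, 0.985, 0.0], [0.985, -0.171, 0.001], [0.001, 0.0, -1.0]]
ft_force: [0.3, -0.2, -1.0]
grip_width: 0.688
finger_force: 44.9
```

```bash
python3 -c "
from h import *
place(-9.5,80)"
```

```text
[-0.1877, 0.0656, -0.0014, 0.0001, -0.0004, 0.0003] mm 60
```

Emit:
{"op": "arm_command", "data": {"motion": [-0.12, 0.04, 0, 0, 0, 0, -0.188, 0.0656, 0, 0, 0, 0, -0.188, 0.0656, 0, 0, 0, 0, -0.188, 0.0656, 0, 0, 0, 0, -0.188, 0.0656, 0, 0, 0, 0]}}

```text
t: 16.7
ee_pos: [0.4833, -0.0318, 0.0792]
eef_rot: [[0.17, 0.985, -0.0], [0.985, -0.17, 0.001], [0.001, -0.001, -1.0]]
ft_force: [-0.6, 0.2, -1.0]
grip_width: 0.691
finger_force: 44.9
```

```bash
python3 -c "
from h import *
c=save('wr7');s=get_obs();print(s['t'],s['ee_pos'],s['grip_width'])
prof(c,295,307,150,298,2)
place(-9.5,9)"
```

```text
16.75 [ 0.48327496 -0.03179459  0.07920061] 0.689640287627969
(150, 38.1, 24.7) (152, 36.8, 24.3) (154, 35.5, 24.7) (156, 34.2, 24.4) (158, 32.7, 24.5) (160, 31.5, 24.5) (162, 30.4, 24.9) (164, 29.0, 24.6) (166, 28.0, 26.7) (168, 26.8, 27.2) (170, 25.4, 27.1) (172, 24.2, 27.2) (174, 22.8, 26.9) (176, 21.0, 24.6) (178, 19.3, 24.3) (180, 12.9, 4.3) (182, 11.4, 3.8) (184, 9.8, 4.1) (186, 8.3, 4.1) (188, 6.8, 3.9) (190, 5.5, 3.9) (192, 3.6, 4.2) (194, 2.1, 4.0) (196, 0.7, 4.0) (198, -0.8, 4.3) (200, -2.4, 4.2) (202, -4.1, 3.8) (204, -5.6, 4.1) (206, -6.9, 4.7) (208, -8.9, 3.8) (210, -10.4, 4.2) (212, -12.1, 3.8) (214, -13.4, 4.1) (216, 13.7, 78.5) (218, 13.2, 80.3) (220, 13.4, 83.4) (222, 12.9, 85.0) (224, 13.3, 88.1) (226, 13.4, 91.1) (228, 13.1, 92.2) (230, 13.2, 94.8) (232, 12.3, 95.0) (234, 11.6, 95.5) (236, 10.5, 95.0) (238, 9.3, 95.1) (240, 8.3, 95.1) (242, 7.4, 95.3) (244, 6.3, 95.1) (246, 5.5, 95.6) (248, 4.3, 95.3) (250, 3.3, 95.4) (252, 2.4, 95.4) (254, 1.9, 96.5) (256, 1.3, 97.0) (258, 0.2, 97.4) (260, -0.7, 97.5) (262, -1.9, 97.4) (264, -2.8, 98.1) (266, -4.0, 97.5) (268, -5.0, 97.5) (270, -6.2, 97.5) (272, -7.2, 97.5) (274, -8.4, 97.8) (276, -9.5, 97.5) (278, -11.7, 95.3) (280, -13.0, 95.3) (282, -14.5, 94.9) (284, -15.6, 95.3) (286, -16.8, 95.4) (288, -17.8, 95.4) (290, -19.0, 95.2) (292, -20.2, 95.4) (294, -21.7, 95.1) (296, -22.6, 95.7) 
[-0.0016, 0.0014, 0.234, -0.0002, -0.0003, 0.0007] mm 70
```

Emit:
{"op": "arm_command", "data": {"motion": [0.006, 0.0014, 0.1, 0, 0, 0, 0.006, 0.0014, 0.17, 0, 0, 0, 0.006, 0.0014, 0.21, 0, 0, 0, 0.006, 0.0014, 0.228, 0, 0, 0, 0.006, 0.0014, 0.236, 0, 0, 0, 0.006, 0.0014, 0.236, 0, 0, 0, 0.009, 0.0014, 0.236, 0, 0, 0, 0.013, 0.0014, 0.236, 0, 0, 0, 0.013, 0.0014, 0.236, 0, 0, 0, 0.013, 0.0014, 0.236, 0, 0, 0]}}

```text
t: 17.75
ee_pos: [0.4848, -0.0291, 0.0086]
eef_rot: [[0.171, 0.985, 0.0], [0.985, -0.171, 0.001], [0.001, 0.0, -1.0]]
ft_force: [0.2, -0.1, -0.3]
grip_width: 0.69
finger_force: 45.2
```

Emit:
{"op": "arm_command", "data": {"motion": [0, 0, 0, 0, 0, 0, 0, 0, 0, 0, 0, 0, 0, 0, 0, 0, 0, 0, 0, 0, -0.08, 0, 0, 0, 0, 0, -0.2, 0, 0, 0, 0, 0, -0.35, 0, 0, 0, 0, 0, -0.4, 0, 0, 0, 0, 0, -0.4, 0, 0, 0], "hand": 0.88}}

```text
t: 18.55
ee_pos: [0.4862, -0.0295, 0.1308]
eef_rot: [[0.171, 0.985, 0.004], [0.985, -0.171, 0.001], [0.001, 0.004, -1.0]]
ft_force: [0.1, 0.8, -0.6]
grip_width: 0.879
finger_force: 0.0
```

```bash
python3 -c "
from h import *
c=save('wr8');s=get_obs();print(s['t'],s['ee_pos'])
prof(c,303,312,160,230,2)
go(569.8,-296,130,-14)"
```

```text
18.6 [ 0.48530393 -0.02938735  0.12929721]
(160, 25.0, 26.9) (162, 23.2, 27.0) (164, 21.3, 24.5) (166, 19.4, 24.1) (168, 16.0, 15.3) (170, 16.0, 24.1) (172, 14.3, 24.4) (174, 12.8, 24.4) (176, 11.0, 24.4) (178, 9.2, 24.3) (180, 7.5, 24.0) (182, 5.9, 24.3) (184, 4.3, 25.3) (186, 3.1, 27.1) (188, 1.3, 26.7) (190, -0.3, 27.0) (192, -1.9, 27.5) (194, -4.0, 26.7) (196, -5.4, 27.0) (198, -7.9, 24.8) (200, -9.7, 24.8) (202, -12.0, 24.2) (204, -13.7, 24.2) (206, -15.3, 24.6) (208, -17.0, 24.6) (210, -18.9, 24.4) (212, -20.3, 25.4) (214, -21.7, 26.8) (216, -23.5, 27.0) (218, -25.2, 27.4) (220, -27.4, 26.2) (222, -30.1, 24.5) (224, -40.1, 4.3) (226, -42.3, 3.8) (228, -44.3, 4.3) 
[-0.8274, 0.4297, -0.0024, 0.0007, -0.0004, 0.023] mm 280
```

Emit:
{"op": "arm_command", "data": {"motion": [-0.827, 0.43, 0.05, 0.001, 0, 0.023, -0.827, 0.43, 0.05, 0.001, 0, 0.023, -0.827, 0.43, 0.05, 0.001, 0, 0.023, -0.827, 0.43, 0.05, 0.001, 0, 0.023, -0.827, 0.43, 0.05, 0.001, 0, 0.023, -0.827, 0.43, 0.05, 0.001, 0, 0.023, -0.827, 0.43, 0.05, 0.001, 0, 0.023, -0.827, 0.43, 0.05, 0.001, 0, 0.023, -0.827, 0.43, 0.05, 0.001, 0, 0.023, -0.827, 0.43, 0.05, 0.001, 0, 0.023], "hand": 0.85}}

```text
t: 19.6
ee_pos: [0.5688, -0.2946, 0.1127]
eef_rot: [[0.241, 0.971, -0.004], [0.971, -0.241, 0.002], [0.001, -0.005, -1.0]]
ft_force: [0.7, -0.0, 0.4]
grip_width: 0.853
finger_force: 0.0
```

```bash
python3 -c "
from h import *
c=save('wr9');print(get_obs()['t'],get_obs()['ee_pos']);r=top_rect(c,17,24,(569.8,-296),38);print(r)
go(r[0],r[1],4,r[4])"
```

```text
19.65 [ 0.5690295  -0.29469601  0.11292436]
[ 570.2 -294.6   52.1   32.3  -13.6 2442. ]
[0.0008, 0.0052, 0.3631, -0.0013, -0.0004, -0.0019] mm 109
```

Emit:
{"op": "arm_command", "data": {"motion": [0.001, 0.004, 0.12, -0.001, 0, -0.002, 0.001, 0.004, 0.22, -0.001, 0, -0.002, 0.001, 0.004, 0.3, -0.001, 0, -0.002, 0.001, 0.004, 0.345, -0.001, 0, -0.002, 0.001, 0.004, 0.363, -0.001, 0, -0.002, 0.001, 0.004, 0.363, -0.001, 0, -0.002, 0.001, 0.004, 0.363, -0.001, 0, -0.002]}}

```text
t: 20.35
ee_pos: [0.5708, -0.2959, 0.0053]
eef_rot: [[0.236, 0.972, 0.001], [0.972, -0.236, 0.0], [0.001, 0.001, -1.0]]
ft_force: [0.3, 0.4, 0.3]
grip_width: 0.852
finger_force: 0.0
```

Emit:
{"op": "arm_command", "data": {"motion": [0, 0, 0, 0, 0, 0, 0, 0, 0, 0, 0, 0, 0, 0, 0, 0, 0, 0, 0, 0, 0, 0, 0, 0, 0, 0, 0, 0, 0, 0], "hand": 0.4, "force": 40}}

```text
t: 20.85
ee_pos: [0.5708, -0.296, 0.0055]
eef_rot: [[0.236, 0.972, 0.001], [0.972, -0.236, 0.0], [0.0, 0.001, -1.0]]
ft_force: [-0.9, 1.3, 8.2]
grip_width: 0.597
finger_force: 41.2
```

```bash
python3 -c "
from h import *
s=get_obs();print(s['t'],s['ee_pos'],s['grip_width'],s['finger_force'])
place(-51,85)"
```

```text
20.85 [ 0.57075988 -0.29597759  0.00547309] 0.5970902065208553 41.162869334220886
[0.6478, -0.4804, -0.2654, 0.0004, -0.0001, -0.0208] mm 255
```

Emit:
{"op": "arm_command", "data": {"motion": [0, 0, -0.15, 0, 0, 0, 0, 0, -0.265, 0, 0, 0, 0.648, -0.48, -0.265, 0, 0, -0.021, 0.648, -0.48, -0.265, 0, 0, -0.021, 0.648, -0.48, -0.265, 0, 0, -0.021, 0.648, -0.48, -0.265, 0, 0, -0.021, 0.648, -0.48, -0.265, 0, 0, -0.021, 0.648, -0.48, -0.265, 0, 0, -0.021, 0.648, -0.48, -0.265, 0, 0, -0.021, 0.648, -0.48, -0.265, 0, 0, -0.021, 0.648, -0.48, -0.265, 0, 0, -0.021]}}

```text
t: 21.95
ee_pos: [0.4768, -0.0737, 0.0841]
eef_rot: [[0.172, 0.985, 0.001], [0.985, -0.172, 0.001], [0.001, 0.001, -1.0]]
ft_force: [-0.7, 0.1, -0.4]
grip_width: 0.59
finger_force: 42.8
```

```bash
python3 -c "
from h import *
c=save('wr10');s=get_obs();print(s['t'],s['ee_pos'],s['grip_width'])
prof(c,303,312,160,298,2)
place(-51,9)"
```

```text
22.0 [ 0.47660663 -0.07369773  0.08399541] 0.5974578357932722
(160, -11.9, 24.5) (162, -13.2, 24.3) (164, -14.5, 24.8) (166, -16.0, 24.2) (168, -17.6, 24.3) (170, -18.8, 24.6) (172, -20.0, 24.5) (174, -20.9, 26.6) (176, -22.1, 26.9) (178, -23.5, 27.0) (180, -24.9, 26.9) (182, -26.6, 27.1) (184, -27.7, 26.8) (186, -29.9, 24.5) (188, -31.5, 23.7) (190, -38.6, 4.1) (192, -40.3, 4.2) (194, -41.7, 3.6) (196, -43.2, 4.4) (198, -45.0, 3.9) (200, -46.5, 3.8) (202, -48.0, 4.2) (204, -49.7, 4.2) (206, -51.2, 4.1) (208, -52.9, 3.8) (210, -54.4, 4.1) (212, -56.1, 4.4) (214, -58.1, 4.2) (216, -59.6, 3.9) (218, -61.3, 4.1) (220, -62.9, 4.1) (222, -64.8, 3.8) (224, -34.5, 79.9) (226, -34.5, 82.6) (228, -34.8, 84.9) (230, -34.5, 87.5) (232, -34.5, 90.3) (234, -34.8, 91.9) (236, -34.5, 94.6) (238, -34.4, 97.0) (240, -34.7, 98.5) (242, -35.6, 98.6) (244, -36.6, 99.2) (246, -37.5, 99.1) (248, -38.5, 99.7) (250, -39.8, 99.2) (252, -40.5, 99.6) (254, -40.7, 101.1) (256, -42.0, 100.6) (258, -42.6, 101.4) (260, -43.6, 101.3) (262, -44.6, 101.7) (264, -45.7, 101.5) (266, -46.7, 101.7) (268, -47.8, 101.3) (270, -49.1, 101.3) (272, -50.2, 101.6) (274, -51.0, 101.9) (276, -52.7, 101.5) (278, -53.6, 101.3) (280, -54.8, 101.4) (282, -56.2, 101.2) (284, -56.9, 101.6) (286, -58.1, 101.6) (288, -59.5, 101.1) (290, -60.7, 101.4) (292, -62.5, 100.0) (294, -64.4, 99.5) (296, -65.9, 99.1) 
[0.0015, -0.001, 0.25, 0.0001, -0.0003, -0.0002] mm 75
```

Emit:
{"op": "arm_command", "data": {"motion": [0, 0, 0.1, 0, 0, 0, 0, 0, 0.18, 0, 0, 0, 0, 0, 0.23, 0, 0, 0, 0, 0, 0.244, 0, 0, 0, 0, 0, 0.25, 0, 0, 0, 0, 0, 0.25, 0, 0, 0, 0.003, 0, 0.25, 0, 0, 0, 0.005, 0, 0.25, 0, 0, 0, 0.005, 0, 0.25, 0, 0, 0, 0.005, 0, 0.25, 0, 0, 0]}}

```text
t: 23.0
ee_pos: [0.4769, -0.0715, 0.0094]
eef_rot: [[0.171, 0.985, 0.001], [0.985, -0.171, 0.001], [0.001, 0.001, -1.0]]
ft_force: [-0.2, -2.2, 7.4]
grip_width: 0.598
finger_force: 44.0
```

Emit:
{"op": "arm_command", "data": {"motion": [0, 0, 0, 0, 0, 0, 0, 0, 0, 0, 0, 0, 0, 0, 0, 0, 0, 0, 0, 0, -0.08, 0, 0, 0, 0, 0, -0.2, 0, 0, 0, 0, 0, -0.35, 0, 0, 0, 0, 0, -0.4, 0, 0, 0, 0, 0, -0.4, 0, 0, 0], "hand": 0.88}}

```text
t: 23.8
ee_pos: [0.4778, -0.0717, 0.1312]
eef_rot: [[0.171, 0.985, 0.004], [0.985, -0.171, 0.0], [0.001, 0.004, -1.0]]
ft_force: [0.2, 0.6, -0.3]
grip_width: 0.878
finger_force: 0.0
```

```bash
python3 -c "
from h import *
c=save('wr11');s=get_obs();print(s['t'],s['ee_pos'])
prof(c,303,312,166,290,2)
go(647,-.3,130,-17.3)"
```

```text
23.85 [ 0.47693058 -0.07149404  0.12973161]
(166, -23.1, 26.9) (168, -24.7, 26.8) (170, -26.6, 27.3) (172, -28.8, 24.4) (174, -30.5, 24.7) (176, -32.5, 23.8) (178, -33.8, 24.3) (180, -35.5, 24.9) (182, -36.7, 26.8) (184, -38.5, 27.0) (186, -40.0, 26.9) (188, -41.8, 26.4) (190, -44.1, 24.6) (192, -45.9, 24.7) (194, -47.7, 24.7) (196, -49.6, 24.5) (198, -51.3, 24.4) (200, -53.1, 24.1) (202, -54.5, 25.0) (204, -56.1, 26.6) (206, -57.5, 27.6) (208, -59.2, 27.2) (210, -61.5, 25.4) (212, -64.0, 24.6) (214, -73.6, 4.0) (216, -75.3, 4.1) (218, -77.4, 4.4) (220, -79.8, 4.0) (222, -81.3, 4.4) (224, -83.7, 3.9) (226, -85.6, 4.2) (228, -87.7, 3.7) (230, -89.7, 3.9) (232, -91.9, 4.1) (234, -94.2, 3.8) (236, -93.0, 11.1) (238, -92.8, 15.9) (240, -93.4, 18.8) (242, -94.1, 21.4) (244, -96.1, 21.4) (246, -98.1, 21.7) (248, -100.3, 21.4) (250, -103.7, 18.7) (252, -105.2, 19.8) (254, -107.9, 19.0) (256, -110.1, 19.1) (258, -112.0, 19.1) (260, -114.0, 19.2) (262, -116.7, 18.4) (264, -119.3, 17.9) (266, -121.4, 16.7) (268, -124.0, 17.3) (270, -126.4, 16.6) (272, -128.6, 17.0) (274, -130.7, 17.2) (276, -133.3, 16.8) (278, -134.3, 19.1) (280, -135.6, 21.1) (282, -136.2, 23.7) (284, -137.2, 24.9) (286, -139.7, 25.2) (288, -142.3, 25.1) 
[0.3309, 0.5179, 0.0004, 0.0006, -0.0003, 0.0413] mm 184
```

Emit:
{"op": "arm_command", "data": {"motion": [0.331, 0.518, 0.05, 0.001, 0, 0.041, 0.331, 0.518, 0.05, 0.001, 0, 0.041, 0.331, 0.518, 0.05, 0.001, 0, 0.041, 0.331, 0.518, 0.05, 0.001, 0, 0.041, 0.331, 0.518, 0.05, 0.001, 0, 0.041, 0.331, 0.518, 0.05, 0.001, 0, 0.041, 0.331, 0.518, 0.05, 0.001, 0, 0.041, 0.331, 0.518, 0.05, 0.001, 0, 0.041], "hand": 0.9}}

```text
t: 24.65
ee_pos: [0.6452, -0.0006, 0.1135]
eef_rot: [[0.297, 0.955, -0.005], [0.955, -0.297, 0.002], [0.0, -0.005, -1.0]]
ft_force: [0.4, 0.5, -0.3]
grip_width: 0.899
finger_force: 0.0
```

```bash
python3 -c "
from h import *
c=save('wr12');print(get_obs()['t'],get_obs()['ee_pos']);r=top_rect(c,17,24,(647,-.3),45);print(r)
go(r[0],r[1],4,r[4])"
```

```text
24.7 [ 6.45520121e-01 -6.05502250e-04  1.13843681e-01]
[ 6.471e+02 -1.000e-01  6.200e+01  2.270e+01 -1.820e+01  2.034e+03]
[0.003, 0.0061, 0.3661, -0.0014, -0.0002, 0.0051] mm 110
```

Emit:
{"op": "arm_command", "data": {"motion": [0.002, 0.004, 0.12, -0.001, 0, 0.003, 0.002, 0.004, 0.22, -0.001, 0, 0.003, 0.002, 0.004, 0.3, -0.001, 0, 0.003, 0.002, 0.004, 0.345, -0.001, 0, 0.003, 0.002, 0.004, 0.365, -0.001, 0, 0.003, 0.002, 0.004, 0.367, -0.001, 0, 0.003, 0.002, 0.004, 0.367, -0.001, 0, 0.003]}}

```text
t: 25.4
ee_pos: [0.648, 0.0002, 0.0049]
eef_rot: [[0.305, 0.952, 0.001], [0.952, -0.305, 0.001], [0.001, 0.001, -1.0]]
ft_force: [0.3, -0.7, -0.1]
grip_width: 0.898
finger_force: 0.0
```

Emit:
{"op": "arm_command", "data": {"motion": [0, 0, 0, 0, 0, 0, 0, 0, 0, 0, 0, 0, 0, 0, 0, 0, 0, 0, 0, 0, 0, 0, 0, 0, 0, 0, 0, 0, 0, 0], "hand": 0.5, "force": 40}}

```text
t: 25.9
ee_pos: [0.6481, 0.0002, 0.0053]
eef_rot: [[0.305, 0.952, 0.002], [0.952, -0.305, 0.001], [0.001, 0.001, -1.0]]
ft_force: [-1.7, -0.0, 8.0]
grip_width: 0.714
finger_force: 42.4
```

```bash
python3 -c "
from h import *
s=get_obs();print(s['t'],s['ee_pos'],s['grip_width'],s['finger_force'])
place(-79.2,85)"
```

```text
25.9 [6.48114372e-01 2.26331279e-04 5.25275424e-03] 0.7142905918432395 42.399559020996094
[-0.5004, -0.4571, -0.2669, 0.0004, -0.0003, -0.0438] mm 219
```

Emit:
{"op": "arm_command", "data": {"motion": [0, 0, -0.15, 0, 0, 0, 0, 0, -0.267, 0, 0, 0, -0.5, -0.457, -0.267, 0, 0, -0.044, -0.5, -0.457, -0.267, 0, 0, -0.044, -0.5, -0.457, -0.267, 0, 0, -0.044, -0.5, -0.457, -0.267, 0, 0, -0.044, -0.5, -0.457, -0.267, 0, 0, -0.044, -0.5, -0.457, -0.267, 0, 0, -0.044, -0.5, -0.457, -0.267, 0, 0, -0.044, -0.5, -0.457, -0.267, 0, 0, -0.044]}}

```text
t: 26.9
ee_pos: [0.4725, -0.1005, 0.0842]
eef_rot: [[0.17, 0.985, 0.001], [0.985, -0.17, 0.0], [0.001, 0.001, -1.0]]
ft_force: [0.2, -0.2, 0.2]
grip_width: 0.711
finger_force: 44.6
```

```bash
python3 -c "
from h import *
c=save('wr13');s=get_obs();print(s['t'],s['ee_pos'],s['grip_width'])
prof(c,303,312,180,298,3)
place(-79.2,9)"
```

```text
26.95 [ 0.47220904 -0.10038054  0.08402365] 0.7102258572119904
(180, -52.6, 24.8) (183, -54.4, 26.3) (186, -56.3, 27.0) (189, -58.3, 27.2) (192, -60.3, 26.7) (195, -63.5, 24.6) (198, -72.1, 4.2) (201, -74.4, 4.8) (204, -77.1, 3.8) (207, -79.3, 4.4) (210, -81.6, 4.1) (213, -84.2, 4.1) (216, -87.2, 3.4) (219, -89.1, 4.2) (222, -91.6, 3.7) (225, -93.0, 6.7) (228, -93.5, 11.5) (231, -93.0, 18.4) (234, -94.1, 21.7) (237, -68.1, 82.4) (240, -68.5, 84.9) (243, -68.1, 88.9) (246, -68.3, 91.9) (249, -68.0, 95.7) (252, -68.6, 97.8) (255, -69.6, 98.9) (258, -70.9, 99.1) (261, -72.8, 99.0) (264, -74.4, 99.2) (267, -76.2, 98.6) (270, -78.1, 98.5) (273, -79.5, 99.1) (276, -81.1, 99.2) (279, -83.1, 98.8) (282, -84.8, 99.1) (285, -86.3, 99.0) (288, -88.5, 98.5) (291, -142.0, 25.2) (294, -145.1, 25.0) (297, -148.5, 24.5) 
[-0.0023, -0.0019, 0.2501, 0.0002, -0.0002, 0.0006] mm 75
```

Emit:
{"op": "arm_command", "data": {"motion": [0, 0, 0.1, 0, 0, 0, 0, 0, 0.18, 0, 0, 0, 0, 0, 0.23, 0, 0, 0, 0, 0, 0.244, 0, 0, 0, 0, 0, 0.249, 0, 0, 0, 0, 0, 0.249, 0, 0, 0, 0, 0, 0.249, 0, 0, 0]}}

```text
t: 27.65
ee_pos: [0.4717, -0.1005, 0.0096]
eef_rot: [[0.171, 0.985, 0.001], [0.985, -0.171, 0.001], [0.001, 0.0, -1.0]]
ft_force: [0.2, 0.4, -0.3]
grip_width: 0.709
finger_force: 45.3
```

Emit:
{"op": "arm_command", "data": {"motion": [0, 0, 0, 0, 0, 0, 0, 0, 0, 0, 0, 0, 0, 0, 0, 0, 0, 0, 0, 0, -0.08, 0, 0, 0, 0, 0, -0.2, 0, 0, 0, 0, 0, -0.35, 0, 0, 0, 0, 0, -0.45, 0, 0, 0, 0, 0, -0.45, 0, 0, 0], "hand": 0.9}}

```text
t: 28.45
ee_pos: [0.4733, -0.1014, 0.1481]
eef_rot: [[0.171, 0.985, 0.006], [0.985, -0.171, -0.001], [0.0, 0.006, -1.0]]
ft_force: [-0.7, 0.3, -0.7]
grip_width: 0.899
finger_force: 0.0
```

```bash
python3 -c "
from h import *
c=save('wr14');s=get_obs();print(s['t'],s['ee_pos'])
prof(c,303,312,170,290,3)
# knob top
W=fcloud(c).reshape(-1,3)*1000;W=W[np.isfinite(W[:,0])];k=W[(W[:,2]>40)&(W[:,2]<56)];k=np.array([np.r_[tray(q),q[2]] for q in k]);k=k[(abs(k[:,0])<25)&(k[:,1]<-90)&(k[:,1]>-135)];print(len(k),k.mean(0) if len(k) else 0,k.min(0),k.max(0))
cv2.imwrite('pics/wr14c.png',cv2.resize(c['pixels'][60:330,220:420],None,fx=2.2,fy=2.2,interpolation=cv2.INTER_CUBIC))
"
```

```text
28.5 [ 0.47231832 -0.1011593   0.14614765]
(170, -60.3, 27.1) (173, -63.6, 24.7) (176, -68.3, 16.9) (179, -69.3, 23.8) (182, -72.1, 24.0) (185, -74.8, 24.1) (188, -77.7, 23.7) (191, -80.4, 23.8) (194, -83.2, 24.0) (197, -86.1, 23.8) (200, -89.0, 24.0) (203, -93.2, 19.9) (206, -95.5, 21.8) (209, -98.3, 22.2) (212, -102.6, 18.9) (215, -105.6, 18.9) (218, -108.3, 19.4) (221, -111.5, 19.3) (224, -114.7, 18.8) (227, -118.4, 16.8) (230, -121.5, 16.4) (233, -124.8, 17.4) (236, -127.9, 17.0) (239, -131.2, 17.2) (242, -133.5, 19.2) (245, -135.6, 21.7) (248, -137.4, 24.3) (251, -140.2, 25.4) (254, -143.8, 25.0) (257, -147.3, 24.6) (260, -154.9, 16.4) (263, -158.4, 16.9) (266, -162.0, 16.5) (269, -165.3, 16.9) (272, -180.2, -0.4) (275, -183.6, -0.1) (278, -187.5, -0.3) (281, -191.4, 0.1) (284, -196.0, -0.7) (287, -199.7, -0.0) 
305 [   0.37147541 -107.37147541   48.50054381] [  -7.5        -116.5          40.21940468] [   8.2        -100.7          51.37318907]
```

View pics/wr14c.png

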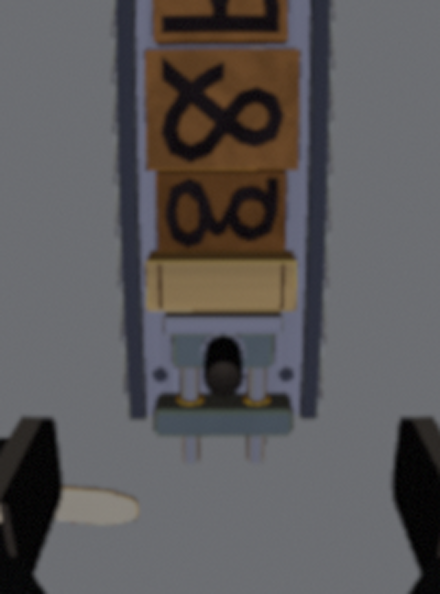

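The row is in order and square. The mid spacer is at crop (222,285), the knob at about (223,362), and about 3 mm separates spacer and clamp plate. Next I grip the knob.

```bash
python3 -c "
from h import *
place(-109.2,100,0.3);place(-109.2,31,.3)"
```

```text
[-0.0997, -0.0022, 0.1538, 0.0012, -0.0001, 0.0002] mm 55
[-0.0998, -0.0031, 0.3838, 0.0012, -0.0001, 0.0002] mm 119
```

Emit:
{"op": "arm_command", "data": {"motion": [-0.1, -0.003, 0.1, 0.001, 0, 0, -0.1, -0.003, 0.15, 0.001, 0, 0, -0.1, -0.003, 0.15, 0.001, 0, 0, -0.1, -0.003, 0.23, 0.001, 0, 0, -0.1, -0.003, 0.31, 0.001, 0, 0, -0.1, -0.003, 0.36, 0.001, 0, 0, -0.1, -0.003, 0.38, 0.001, 0, 0, -0.1, -0.003, 0.38, 0.001, 0, 0], "hand": 0.6}}

```text
t: 29.3
ee_pos: [0.4646, -0.1297, 0.0297]
eef_rot: [[0.171, 0.985, -0.005], [0.985, -0.171, 0.002], [0.001, -0.005, -1.0]]
ft_force: [0.8, 0.0, -0.1]
grip_width: 0.6
finger_force: 0.0
```

Emit:
{"op": "arm_command", "data": {"motion": [0, 0, 0, 0, 0, 0, 0, 0, 0, 0, 0, 0, 0, 0, 0, 0, 0, 0, 0, 0, 0, 0, 0, 0, 0, 0, 0, 0, 0, 0, 0, 0, 0, 0, 0, 0, 0, 0, 0, 0, 0, 0], "hand": 0, "force": 40}}

```text
t: 30.0
ee_pos: [0.4672, -0.1306, 0.0313]
eef_rot: [[0.171, 0.985, 0.001], [0.985, -0.171, 0.0], [0.0, 0.001, -1.0]]
ft_force: [6.6, 2.7, 2.5]
grip_width: 0.166
finger_force: 39.2
```

Emit:
{"op": "arm_command", "data": {"motion": [0.005, 0, 0, 0, 0, 0, 0.01, 0, 0, 0, 0, 0, 0.015, 0, 0, 0, 0, 0, 0.02, 0, 0, 0, 0, 0, 0.025, 0, 0, 0, 0, 0, 0.03, 0, 0, 0, 0, 0, 0.03, 0, 0, 0, 0, 0, 0.03, 0, 0, 0, 0, 0]}}

```text
t: 30.8
ee_pos: [0.4687, -0.1219, 0.0313]
eef_rot: [[0.171, 0.985, 0.001], [0.985, -0.171, -0.0], [0.0, 0.001, -1.0]]
ft_force: [5.9, -1.4, 2.4]
grip_width: 0.171
finger_force: 39.2
```

Emit:
{"op": "arm_command", "data": {"motion": [0.0017, 0, 0, 0, 0, 0, 0.0034, 0, 0, 0, 0, 0, 0.0034, 0, 0, 0, 0, 0, 0.0034, 0, 0, 0, 0, 0]}}

```text
t: 31.2
ee_pos: [0.4689, -0.121, 0.0313]
eef_rot: [[0.171, 0.985, 0.001], [0.985, -0.171, -0.0], [0.0, 0.001, -1.0]]
ft_force: [5.6, -2.2, 2.2]
grip_width: 0.169
finger_force: 39.2
```

Emit:
{"op": "arm_command", "data": {"motion": [0.0017, 0, 0, 0, 0, 0, 0.0034, 0, 0, 0, 0, 0, 0.0034, 0, 0, 0, 0, 0, 0.0034, 0, 0, 0, 0, 0]}}

```text
t: 31.6
ee_pos: [0.469, -0.12, 0.0313]
eef_rot: [[0.171, 0.985, 0.001], [0.985, -0.171, -0.0], [0.0, 0.001, -1.0]]
ft_force: [4.9, -3.3, 1.8]
grip_width: 0.166
finger_force: 39.2
```

Emit:
{"op": "arm_command", "data": {"motion": [0.0017, 0, 0, 0, 0, 0, 0.0034, 0, 0, 0, 0, 0, 0.0034, 0, 0, 0, 0, 0, 0.0034, 0, 0, 0, 0, 0]}}

```text
t: 32.0
ee_pos: [0.4692, -0.119, 0.0313]
eef_rot: [[0.171, 0.985, 0.001], [0.985, -0.171, -0.0], [0.0, 0.001, -1.0]]
ft_force: [5.8, -4.0, 1.3]
grip_width: 0.166
finger_force: 39.2
```

Emit:
{"op": "arm_command", "data": {"motion": [0.0017, 0, 0, 0, 0, 0, 0.0034, 0, 0, 0, 0, 0, 0.0034, 0, 0, 0, 0, 0, 0.0034, 0, 0, 0, 0, 0]}}

```text
t: 32.4
ee_pos: [0.4693, -0.1187, 0.0313]
eef_rot: [[0.171, 0.985, 0.001], [0.985, -0.171, -0.001], [-0.001, 0.001, -1.0]]
ft_force: [0.9, -16.6, 2.1]
grip_width: 0.169
finger_force: 39.2
```

```bash
python3 -c "
from h import *
c=save('wr15');s=get_obs();print(s['t'],tray(s['ee_pos']*1000),s['ft_force'])
prof(c,285,297,20,262,3)"
```

```text
32.45 [  0.8 -97.1] [  1.20962979 -15.70477931   1.86491374]
(20, 21.8, 24.1) (23, 20.1, 24.5) (26, 18.7, 24.4) (29, 16.9, 24.6) (32, 15.5, 24.8) (35, 13.9, 24.2) (38, 12.4, 24.9) (41, 10.7, 25.4) (44, 9.0, 26.9) (47, 7.6, 27.1) (50, 6.0, 27.0) (53, 4.5, 26.8) (56, 3.0, 26.9) (59, 1.6, 27.1) (62, 0.1, 26.8) (65, -1.3, 27.0) (68, -2.7, 26.5) (71, -4.1, 26.4) (74, -5.5, 25.0) (77, -6.9, 24.8) (80, -8.3, 25.1) (83, -9.8, 24.7) (86, -11.2, 25.0) (89, -12.7, 25.1) (92, -14.1, 24.9) (95, -15.6, 25.5) (98, -17.1, 26.8) (101, -18.5, 26.6) (104, -19.9, 27.0) (107, -21.4, 27.1) (110, -22.9, 25.2) (113, -24.3, 24.1) (116, -25.8, 24.6) (119, -27.3, 23.8) (122, -28.7, 24.5) (125, -30.1, 24.8) (128, -31.4, 27.1) (131, -32.8, 27.0) (134, -34.3, 26.8) (137, -35.7, 27.3) (140, -37.5, 24.7) (143, -39.0, 24.6) (146, -40.5, 24.6) (149, -41.9, 24.6) (152, -43.4, 24.6) (155, -44.8, 24.6) (158, -46.4, 24.6) (161, -47.8, 25.1) (164, -49.4, 25.2) (167, -50.5, 26.2) (170, -51.9, 27.1) (173, -53.4, 27.0) (176, -55.0, 27.0) (179, -56.8, 25.4) (182, -58.6, 24.5) (185, -60.3, 23.9) (188, -62.0, 23.9) (191, -63.4, 24.2) (194, -65.1, 24.1) (197, -66.6, 24.0) (200, -68.3, 23.9) (203, -69.7, 24.1) (206, -71.5, 24.2) (209, -73.2, 24.2) (212, -74.9, 24.2) (215, -76.5, 24.2) (218, -78.1, 24.0) (221, -79.7, 24.1) (224, -82.5, 21.7) (227, -84.4, 21.7) (230, -85.9, 21.6) (233, -87.9, 21.6) (236, -90.9, 18.8) (239, -92.9, 18.6) (242, -94.7, 18.6) (245, -96.6, 19.0) (248, -98.3, 19.1) (251, -89.7, 38.8) (254, -89.7, 41.6) (257, -89.7, 44.8) (260, -89.5, 48.2)
```

The force jumped to 17 N after 12.1 mm of travel and the depth profile has no gaps, so the row is tight. I'll release and retreat.

Emit:
{"op": "arm_command", "data": {"motion": [0, 0, 0, 0, 0, 0, 0, 0, 0, 0, 0, 0, 0, 0, 0, 0, 0, 0, 0, 0, -0.05, 0, 0, 0, 0, 0, -0.15, 0, 0, 0, 0, 0, -0.3, 0, 0, 0, 0, 0, -0.45, 0, 0, 0, 0.15, 0, -0.6, 0, 0, 0, 0.25, 0, -0.7, 0, 0, 0, 0.25, 0, -0.7, 0, 0, 0, 0.25, 0, -0.7, 0, 0, 0, 0.25, 0, -0.7, 0, 0, 0], "hand": 0.7}}

```text
t: 33.65
ee_pos: [0.4801, -0.0438, 0.2394]
eef_rot: [[0.171, 0.985, -0.005], [0.985, -0.171, 0.001], [0.0, -0.005, -1.0]]
ft_force: [-0.1, -1.1, -0.4]
grip_width: 0.702
finger_force: 0.0
```

```bash
python3 -c "
from h import *
c=save('wr16');s=get_obs();print(s['t'],s['ee_pos'],s['ft_force'])
prof(c,295,306,70,250,1)
cv2.imwrite('pics/wr16c.png',cv2.resize(c['pixels'][40:270,240:410],None,fx=2.5,fy=2.5,interpolation=cv2.INTER_CUBIC))"
```

```text
33.7 [ 0.47989518 -0.04407732  0.23910403] [-0.06543835 -0.29008283  0.46730296]
(70, 95.6, 4.8) (71, 94.4, 4.8) (72, 91.3, 22.8) (73, 90.0, 23.7) (74, 89.0, 22.9) (75, 87.9, 23.2) (76, 86.7, 22.9) (77, 85.4, 23.1) (78, 84.3, 23.2) (79, 83.1, 23.8) (80, 82.0, 22.9) (81, 80.8, 23.7) (82, 79.6, 23.1) (83, 78.4, 23.9) (84, 77.3, 23.9) (85, 76.1, 22.8) (86, 75.0, 23.6) (87, 73.9, 23.2) (88, 72.7, 24.2) (89, 71.5, 23.0) (90, 70.3, 23.6) (91, 69.2, 24.0) (92, 68.1, 23.5) (93, 66.9, 23.6) (94, 65.7, 23.8) (95, 64.6, 23.0) (96, 63.4, 23.1) (97, 62.2, 23.0) (98, 61.3, 5.7) (99, 60.1, 4.1) (100, 58.9, 4.0) (101, 57.6, 4.8) (102, 56.4, 4.5) (103, 55.2, 4.0) (104, 54.0, 4.9) (105, 52.7, 4.2) (106, 51.5, 5.0) (107, 50.3, 4.2) (108, 49.1, 4.3) (109, 47.8, 5.1) (110, 46.6, 4.3) (111, 45.4, 5.3) (112, 44.2, 4.6) (113, 43.0, 4.7) (114, 41.8, 4.8) (115, 40.6, 4.9) (116, 39.3, 4.9) (117, 38.1, 5.5) (118, 37.0, 4.7) (119, 35.8, 6.4) (120, 34.6, 5.1) (121, 33.4, 4.7) (122, 32.1, 5.8) (123, 31.0, 6.4) (124, 29.9, 5.5) (125, 28.7, 5.1) (126, 27.5, 5.5) (127, 26.2, 4.5) (128, 25.0, 4.4) (129, 23.8, 5.5) (13
[... 1499 characters left out ...]
 23.2) (213, -79.1, 23.3) (214, -80.9, 22.6) (215, -88.7, 4.4) (216, -89.6, 4.6) (217, -91.5, 5.2) (218, -92.7, 4.9) (219, -94.0, 4.2) (220, -95.2, 4.7) (221, -96.7, 4.3) (222, -98.3, 5.0) (223, -99.7, 4.8) (224, -101.2, 4.5) (225, -102.6, 4.6) (226, -104.6, 3.9) (227, -105.5, 4.6) (228, -107.0, 5.1) (229, -107.8, 5.2) (230, -109.5, 4.4) (231, -111.3, 5.3) (232, -112.9, 3.8) (233, -114.2, 4.8) (234, -115.8, 4.5) (235, -117.4, 3.8) (236, -118.3, 4.8) (237, -120.1, 4.2) (238, -121.8, 4.0) (239, -123.0, 4.8) (240, -124.8, 5.1) (241, -126.2, 5.2) (242, -127.6, 4.7) (243, -129.1, 4.8) (244, -130.9, 4.6) (245, -131.9, 5.0) (246, -134.0, 3.7) (247, -135.0, 5.0) (248, -136.5, 5.4) (249, -136.3, 7.9)
```

View pics/wr16c.png

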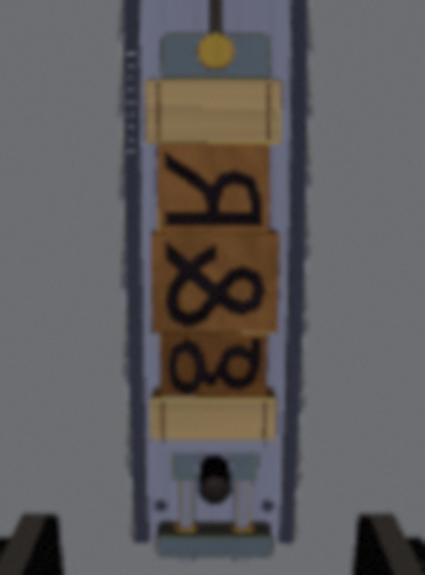

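The row runs unbroken from stop to clamp, crop v≈80 to 440. All five blocks are square and the gripper is clear.

```bash
python3 -c "
from h import *
print(bot.job_done())"
```

```text
the job is handed in; nothing more can be done
None
```

The line is clamped tight and handed in, in the order thick spacer, medium, large and narrow letter, mid spacer; the hand-in gave no verdict, but my last picture showed the row square and without gaps.

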